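# Open the ratchet drawer of the tool chest, put it in order, shut it and lock it

## Task

Pull the ajar drawer of the red tool chest fully open and put it in order: take out each ratchet that lies the wrong way round, turn it end for end and lay it back in a slot, and lay the ratchets from the bench in free slots too, so that every ratchet lies flat and fully down in its own slot with its handle towards the drawer front and its head towards the chest. Then push the drawer fully shut, and only then swing the yellow lock lever all the way over to the chest's left (locked). Leave the piston, the carton and the oil bottle where they stand.

Things in the scene. Friction and masses are not known exactly. Their poses are not given: they have to be found in the camera images.
- ratchet1_mid (a point): Loose ratchet wrench, 140 mm long, 0.25 kg, lying flat in the drawer (either way round) or on the bench; may be absent (None). Point: its centre, half-way up, 13 mm above its underside; +x to the steel head end, z up. Black handle, 26 mm wide and high, from 70 mm behind the point to 22 mm ahead: grip here at the point (it balances 8 to 12 mm ahead). Round head 32 mm wide, 26 mm high, at the +x end.
- ratchet2_mid (a point): Another ratchet wrench, same in every way as ratchet1, point and axes alike; may be absent (None).
- ratchet3_mid (a point): Another ratchet wrench, same in every way as ratchet1, point and axes alike; may be absent (None).
- ratchet4_mid (a point): Another ratchet wrench, same in every way as ratchet1, point and axes alike; may be absent (None).
- ratchet5_mid (a point): Another ratchet wrench, same in every way as ratchet1, point and axes alike; may be absent (None).
- ratchet6_mid (a point): Another ratchet wrench, same in every way as ratchet1, point and axes alike; may be absent (None).
- tray (a point): Centre of the drawer's blue floor, on its surface, 16 mm above the bench; moves with the drawer. x points into the chest (the drawer opens along -x, roughly towards the robot), y left, z up. Six slots run along x, centre lines at y = -140, -84, -28, 28, 84 and 140 mm, each 36 mm wide, x from -80 to 80 mm. A ratchet fully down has its centre 13 mm above this point, near x = 0.
- drawer (a joint): Drawer travel in m: 0 fully shut, 0.168 fully out; starts ajar (0.05 to 0.06), slides with about 3 N of friction, stays where left. Inside, the slots are formed by two grey combs (x from -80 to -35 and 35 to 80 mm from the tray point), dividers 20 mm wide and 16 mm high; the middle 70 mm is open right across for the fingers. Walls rise 37 mm above the floor, front panel 47 mm.
- pull (a point): Middle of the front face of the aluminium pull strip on the drawer front, the foremost part of the drawer: 54 mm above the bench, 106 mm from the tray point along -x. The strip is 16 mm high, 340 mm wide along y, 12 mm proud of the red front panel, which spans 7 to 63 mm above the bench. The panel is 14 mm thick; hook behind its top edge to pull. Pushing along the tray's +x shuts the drawer. Axes as the tray.
- lock (a joint): Yellow-ended lock lever on top of the red chest, in rad: 0 leaning 0.5 rad to the chest's right (its -y), unlocked; 1.0 leaning 0.5 rad to its left (+y), locked, at its stop. Moves easily (1 N) and stays where left. Starts unlocked.
- lock_tip (a point): Centre of the lever's yellow ball, 26 mm diameter. It swings in a plane along the chest's y and z on a 70 mm arm (10 mm rod), about an axle 117 mm above the bench, 35 mm behind the chest's front face and 85 mm left of its middle. The axle sits in a dark block 50 mm deep (x), 70 mm wide (y), its top 120 mm above the bench.
- chest: The fixed low red steel tool chest, 250 mm deep, 400 mm wide, 95 mm high; origin under the middle of its front face, on the bench. x points to its rear, y to its left (seen from the robot). The drawer comes out of its front.
- piston: Bystander: aluminium piston, 80 mm diameter, 62 mm high, standing on the bench; origin under its centre.
- gasket_box: Bystander: red carton 110 x 80 x 50 mm; origin under its centre.
- oil: Bystander: grey oil bottle with a blue cap, 70 mm diameter, 170 mm high; origin under its centre.
There are look-alikes about, which are no part of the job. Leave any purple look-alike of the part that bears ratchet5_mid alone.

How it is judged (in metres and radians):
On the way, in this order (a step that is already met when the one before it is completed fails the run):
1. the drawer is pulled open (to 140 mm or more) (value of joint drawer above 0.14 m), for 0.2 s.
2. with the drawer still open, every ratchet lies fully down in a slot, handle to the front (x of ratchet1_mid in the frame of tray between -0.015 and 0.015 m and y of ratchet1_mid in the frame of tray between -0.165 and 0.165 m and z of each of ratchet1_mid, ratchet2_mid, ratchet3_mid, ratchet4_mid, ratchet5_mid, ratchet6_mid in the frame of tray below 0.018 m and angle between the x axis of each of ratchet1_mid, ratchet2_mid, ratchet3_mid, ratchet4_mid, ratchet5_mid, ratchet6_mid and the x axis of tray, either way round below 0.2 rad and x of pull in the frame of ratchet1_mid below -0.05 m and x of ratchet2_mid in the frame of tray between -0.015 and 0.015 m and y of ratchet2_mid in the frame of tray between -0.165 and 0.165 m and x of pull in the frame of ratchet2_mid below -0.05 m and x of ratchet3_mid in the frame of tray between -0.015 and 0.015 m and y of ratchet3_mid in the frame of tray between -0.165 and 0.165 m and x of pull in the frame of ratchet3_mid below -0.05 m and x of ratchet4_mid in the frame of tray between -0.015 and 0.015 m and y of ratchet4_mid in the frame of tray between -0.165 and 0.165 m and x of pull in the frame of ratchet4_mid below -0.05 m and x of ratchet5_mid in the frame of tray between -0.015 and 0.015 m and y of ratchet5_mid in the frame of tray between -0.165 and 0.165 m and x of pull in the frame of ratchet5_mid below -0.05 m and x of ratchet6_mid in the frame of tray between -0.015 and 0.015 m and y of ratchet6_mid in the frame of tray between -0.165 and 0.165 m and x of pull in the frame of ratchet6_mid below -0.05 m and value of joint drawer above 0.12 m), for 0.3 s.
3. the drawer is pushed fully shut (value of joint drawer below 0.006 m), for 0.2 s.
4. the lock lever is swung over to locked (value of joint drawer below 0.006 m and value of joint lock above 0.88 rad), for 0.2 s.
At the end, for the whole second after the job is handed in: Every ratchet lies in a slot of the drawer (centre within 15 mm lengthwise of the slot's middle and within 5 mm of fully down, along the slot within 0.2 rad), handle towards the drawer front; the drawer is shut to within 6 mm; the lock lever is at 0.88 rad or more (all of step 4 and x of ratchet1_mid in the frame of tray between -0.015 and 0.015 m and y of ratchet1_mid in the frame of tray between -0.165 and 0.165 m and z of each of ratchet1_mid, ratchet2_mid, ratchet3_mid, ratchet4_mid, ratchet5_mid, ratchet6_mid in the frame of tray below 0.018 m and angle between the x axis of each of ratchet1_mid, ratchet2_mid, ratchet3_mid, ratchet4_mid, ratchet5_mid, ratchet6_mid and the x axis of tray, either way round below 0.2 rad and x of pull in the frame of ratchet1_mid below -0.05 m and x of ratchet2_mid in the frame of tray between -0.015 and 0.015 m and y of ratchet2_mid in the frame of tray between -0.165 and 0.165 m and x of pull in the frame of ratchet2_mid below -0.05 m and x of ratchet3_mid in the frame of tray between -0.015 and 0.015 m and y of ratchet3_mid in the frame of tray between -0.165 and 0.165 m and x of pull in the frame of ratchet3_mid below -0.05 m and x of ratchet4_mid in the frame of tray between -0.015 and 0.015 m and y of ratchet4_mid in the frame of tray between -0.165 and 0.165 m and x of pull in the frame of ratchet4_mid below -0.05 m and x of ratchet5_mid in the frame of tray between -0.015 and 0.015 m and y of ratchet5_mid in the frame of tray between -0.165 and 0.165 m and x of pull in the frame of ratchet5_mid below -0.05 m and x of ratchet6_mid in the frame of tray between -0.015 and 0.015 m and y of ratchet6_mid in the frame of tray between -0.165 and 0.165 m and x of pull in the frame of ratchet6_mid below -0.05 m); the robot touches nothing.
It fails at once if the piston, the carton or the oil bottle is moved more than 30 mm or tipped over (distance of any of piston, gasket_box, oil from where it was at the start of the episode above 0.03 m or angle between any of piston, gasket_box, oil's own z axis and vertical above 0.5 rad).
Of ratchet2, ratchet3, ratchet4, ratchet5, ratchet6 only 4 to 5 are there at a start; the rules pass over those that are not, and their reading is None.
At some moment in a run one of ratchet5, ratchet6 may be knocked a few centimetres aside while the robot is not near it.
Once in a run the grip may slacken for a moment while it holds something.
It also fails if it takes over 200 s, if anything falls off the work surface, if the arm or the gripper's body presses on something with over 40 N, if the wrist force passes 120 N, or if a joint passes its speed limit or range.

## Robot

A 6-joint arm with a two-finger parallel gripper is mounted at the origin on the work surface. World frame = base frame: x ahead of the robot, y to its left, z up, the work surface at z = 0. Lengths are in mm, angles in rad, forces in N, time in s.
With the tool pointing down it reaches from about 300 to 750 mm from the base axis. Payload 8.5 kg.
Tool frame: the origin (TCP) lies midway between the tips of the shut fingers; the grasp point (between the pads) lies 19 mm behind it; z points along the fingers, y is the line along which they close (so a half turn about z gives the same grasp; the last joint's range is limited). The gripper opens to 88 mm and grips with 3 to 60 N. Pads are 18 mm wide; open, the fingers measure 123 mm over their backs; the gripper's body (75 mm by 187 mm) begins 45 mm behind the grasp point.
Start: joints at [0.935, 0.381, 1.297, -0, 1.464, -0.215], TCP at [224.659, 502.005, 238.748] pointing down, gripper open.
Joint ranges: [-3.11, 3.11], [-0.89, 2.33], [0.22, 2.48], [-1.42, 4.56], [0.17, 2.85], [-2.88, 2.88]. Speed limits (rad/s): [2.39, 2.39, 3.14, 3.14, 3.14, 3.14].

## Interface

Orientations are given as a unit quaternion [x, y, z, w].
In Python, from station import manip gives the robot as it stands. The module is installed in compiled form; this text tells all that it offers.
- The arm moves only by the tool step_arm, never from a script. Its argument "commands" is a list of rows, each an object of numbers: "x", "y", "z": the shift along the tool's x, y, z in units of 300 mm (1.0 is 300 mm); "turn": the turn about the tool's z in units of pi rad (1.0 is pi rad). A call has 1 to 8 rows; each row is the pose to reach, as a shift and turn from the pose commanded when the call began, along the tool's axes at that moment, turning the shorter way round; what a row does not reach only later rows make up. A row lasts 1/10 s, in which the tool goes at most 50 mm and 8.59 degrees, less where a joint would pass 70% of its speed; a pose out of reach is approached as far as the arm can. A call with a number of a shift or a turn outside -1 to 1 is refused whole. A call with a gripper value outside its range is refused whole. "fingers" is the opening, from 0 (shut) to 1 (fully open), set as the call begins (left out, the last holds). The fingers move at their own pace and stop on an object; the grip force is fixed at half the most. Time passes only in rows, so rows that repeat a pose let the fingers close. It gives the time, the measured TCP pose, the force, the opening and the grip force at its end, in the units of the state.
- manip.state(): the state, without advancing time (a new reading comes with each control period).
- manip.read_camera(name): name is "scene" or "top" or "wrist"; returns the picture (384x512x3 uint8, blue, green, red); there is no depth.
- manip.camera_model(name): a dict with "vfov" (degrees; the focal length in pixels is half the picture's height over the tangent of half this angle, whatever the lens; pixels are square), "cx", "cy" (the principal point, pixels), "R" (3x3) and "t" (3): a world point X has camera coordinates R X + t. Camera axes: x right, y down, z forward; pixel columns grow to the right and rows downward; lengths in mm; the calibration is good to about 2 mm. The wrist camera is an equidistant fisheye: a pixel r from the principal point sees the ray r / f radians off the axis. A picture is of the moment at which its call begins: read the wrist's pose just before it. camera_model takes no time and is no camera call; for the wrist camera it gives the pose at the moment of the call.
- manip.sign_off(): hands the job in; it is judged then, once.
Trained networks look in the newest picture that a camera, given by its name, has taken for a name from the list of things; names that differ only in an ending like _2 or _b are one class to them, and where a whole thing is asked for, a point or a joint stands for the part that bears it (a point fixed in the world has none). Each returns a list of dicts, best first, with "p" (0 to 1); they miss things now and then, are a little off and sometimes report something else, mostly with a low value. They report only what shows in the picture. A call takes as long as a camera call. They do not tell look-alikes from the thing itself.
- manip.look_for(camera, target): "position" ([x, y, z] in mm, in world coordinates, good to about 4 mm: the middle of the surface that is visible of it).
The state is a dict: "t": time; "joint_pos": joint angles; "joint_vel": joint speeds; "effort": joint torques, N m; "tcp_pos": TCP position; "tool_rot": TCP orientation; "ft_force": force on the tool from outside, world axes, zero at the start; "wrist_torque": the same for the moment, N m; "width": finger opening in mm; "grip_force": force on a finger pad.
Only numpy, scipy, OpenCV 4.12 (cv2) and the standard library are available. Lean on these libraries where they do the work, as an engineer would, in place of code of your own. Each camera call takes 0.05 s, during which the arm holds its last target. There are 200 camera calls.

## Working session

There is one attempt and no reset: what is moved stays moved. The work goes in short steps, Python scripts to look and compute and a tool call to move; the robot and the scene stay as the last step left them, time stands still between calls to the robot, and variables do not carry over. Pictures are saved under pics/ and viewed, at most 14 in all, crops included, and the job is handed in when it is done.

Besides the shell and the picture viewer there is one more tool, called as name(argument=value, ...) on one line, values as JSON. step_arm: Moves the arm, as the interface text tells. Its arguments: {"type":"object","properties":{"commands":{"type":"array"},"fingers":{"type":"number"}},"required":["commands"]}

```bash
mkdir -p pics; cat > h.py <<'E'
import numpy as np, cv2
from station import manip
from scipy.spatial.transform import Rotation as Ro
def pix2w(cam,uv,z,m=None):
    m=m or manip.camera_model(cam); f=192/np.tan(np.radians(m['vfov'])/2)
    d=np.array([(uv[0]-m['cx'])/f,(uv[1]-m['cy'])/f,1.])
    if cam=='wrist':
        r=np.hypot(d[0],d[1]); d=np.array([d[0]/r*np.sin(r),d[1]/r*np.sin(r),np.cos(r)]) if r>0 else d
    R=np.array(m['R']);t=np.array(m['t']); C=-R.T@t; w=R.T@d
    return C+w*(z-C[2])/w[2]
def w2pix(cam,X,m=None):
    m=m or manip.camera_model(cam); f=192/np.tan(np.radians(m['vfov'])/2)
    c=np.array(m['R'])@np.array(X)+np.array(m['t'])
    if cam=='wrist':
        s=np.hypot(c[0],c[1]); r=np.arctan2(s,c[2]); return np.array([m['cx']+f*r*c[0]/s,m['cy']+f*r*c[1]/s])
    return np.array([m['cx']+f*c[0]/c[2],m['cy']+f*c[1]/c[2]])
def rel(target,yaw=None):
    "shift units (tool axes) and turn to target xyz, tool-y heading yaw"
    s=manip.state(); R=Ro.from_quat(s['tool_rot']).as_matrix()
    d=R.T@(np.array(target)-np.array(s['tcp_pos']))/300
    out=list(np.round(d,4))
    if yaw is not None:
        y=np.arctan2(R[1,1],R[0,1]); a=-(yaw-y); a=(a+np.pi/2)%np.pi-np.pi/2
        out.append(round(a/np.pi,4))
    return out
E
python3 - <<'E'
from h import *
s=manip.state();print(s)
print(Ro.from_quat(s['tool_rot']).as_matrix().round(3))
for c in ['top','scene','wrist']:
    im=manip.read_camera(c); cv2.imwrite(f'pics/{c}0.png',im)
    m=manip.camera_model(c);print(c,m)
for c in ['top','scene']:
    for t in ['ratchet1_mid','pull','tray','lock_tip','chest','piston','gasket_box','oil']:
        print(c,t,[(np.round(d['position']).tolist(),round(d['p'],2)) for d in manip.look_for(c,t)])
E
cd pics; python3 -c "
import cv2
for c in ['top','scene']: cv2.imwrite(c+'0b.png',cv2.resize(cv2.imread(c+'0.png'),(800,600),interpolation=cv2.INTER_CUBIC))"
```

```text
{'t': 0.0, 'joint_pos': array([ 9.34684450e-01,  3.81177850e-01,  1.29821958e+00,  1.89571820e-05,
        1.46359842e+00, -2.15282688e-01]), 'joint_vel': array([-2.90278255e-04, -2.13748735e-04,  3.92411146e-04,  5.89247256e-04,
        8.62786267e-04,  5.68341561e-05]), 'effort': array([ 1.61160970e-03, -4.37912035e+01, -2.24558437e+01,  7.15077692e-02,
        3.51822388e-02, -9.06550235e-05]), 'tcp_pos': array([224.51083306, 501.79725825, 238.16140493]), 'tool_rot': array([ 2.08866315e-01,  9.77943950e-01, -6.35090260e-04, -2.98311785e-04]), 'ft_force': array([ 0.64662295, -0.20269588, -0.51160528]), 'wrist_torque': array([ 0.00429492, -0.04303171, -0.01163526]), 'grip_force': 0.0, 'width': 88.1565605845078}
[[-0.913  0.409 -0.001]
 [ 0.409  0.913 -0.001]
 [ 0.    -0.001 -1.   ]]
top {'vfov': 52.22232204199784, 'cx': 258.4338383070567, 'cy': 195.65762743060318, 'R': array([[-0.05231905, -0.99862332,  0.00376599],
       [-0.97583896,  0.05032353, -0.21261671],
       [ 0.21213448, -0.01479891, -0.97712842]]), 't': array([  16.13280617,  557.20382543, 1258.509807  ])}
scene {'vfov
[... 581 characters left out ...]
  -37.31112704,  389.33864987])}
top ratchet1_mid [([624.0, 13.0, 43.0], 0.44)]
top pull [([608.0, 41.0, 36.0], 0.97)]
top tray [([605.0, 41.0, 34.0], 0.87)]
top lock_tip []
top chest [([730.0, 44.0, 99.0], 0.77), ([616.0, 182.0, 40.0], 0.54)]
top piston [([515.0, 461.0, 63.0], 0.67)]
top gasket_box [([673.0, -400.0, 51.0], 0.84)]
top oil [([646.0, 386.0, 112.0], 0.6)]
scene ratchet1_mid []
scene pull [([592.0, 80.0, 55.0], 0.66)]
scene tray [([591.0, 80.0, 56.0], 0.93)]
scene lock_tip [([685.0, 114.0, 185.0], 0.48)]
scene chest [([791.0, 94.0, 102.0], 0.63)]
scene piston [([543.0, 478.0, 64.0], 0.69)]
scene gasket_box [([682.0, -382.0, 52.0], 0.57)]
scene oil [([684.0, 408.0, 104.0], 0.64)]
```

View pics/top0b.png

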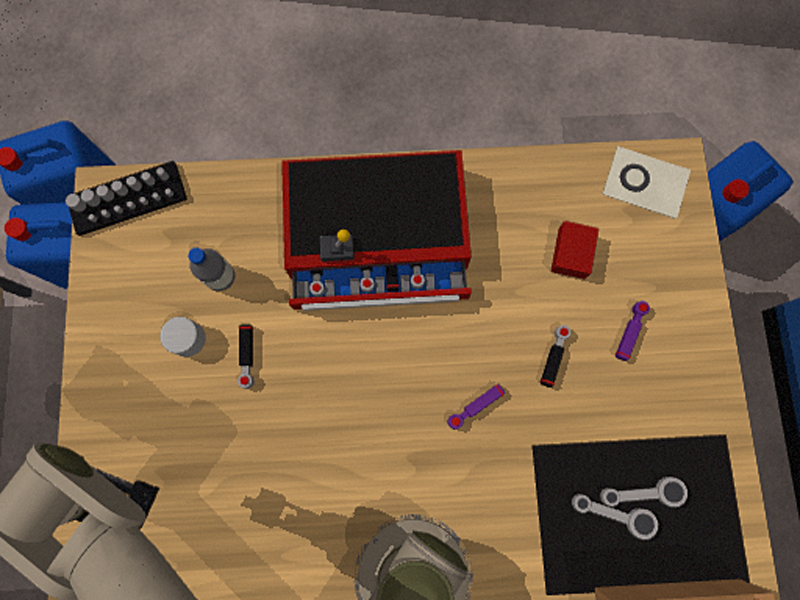

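View pics/scene0b.png

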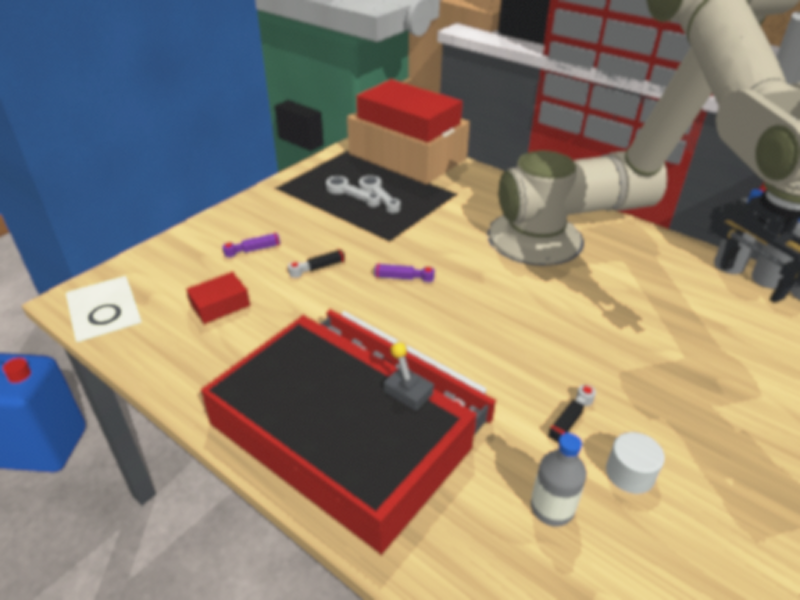

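The top view shows the drawer ajar with its strip from (302,305) to (460,297). Three heads face the front at (316,287), (367,283) and (418,280), and there is one handle end at (393,285). On the bench, black ratchets lie at (245,355) and (555,357), and the two purple ones are decoys. In the scene view the lever leans to the chest's right.

```bash
python3 - <<'E'
from h import *
im=cv2.imread('pics/top0.png')
a=cv2.resize(im[158:202,178:308],None,fx=6,fy=6,interpolation=cv2.INTER_CUBIC)
b=cv2.resize(im[203:253,145:170],None,fx=6,fy=6,interpolation=cv2.INTER_CUBIC)
c=cv2.resize(im[203:253,340:372],None,fx=6,fy=6,interpolation=cv2.INTER_CUBIC)
o=np.zeros((264+300,780,3),np.uint8);o[:264,:780]=a;o[264:,:150]=b;o[264:,200:392]=c
cv2.imwrite('pics/z1.png',o)
# strip and chest black top
hsv=cv2.cvtColor(im,cv2.COLOR_BGR2HSV)
sub=np.zeros(im.shape[:2],np.uint8);sub[184:202,188:300]=1
m=((hsv[...,1]<50)&(hsv[...,2]>130)&(sub>0)); ys,xs=np.nonzero(m)
k=ys>188+ (0); P=np.c_[xs,ys]
r=cv2.minAreaRect(P[k].astype(np.float32));print(r, len(P))
for u in cv2.boxPoints(r): print(u,pix2w('top',u,60).round(1))
for u in [(285,268),(470,258),(283,160),(462,152)]: print(pix2w('top',np.array(u)/1.5625,95).round(1))
E
```

```text
((242.98065185546875, 192.68638610839844), (2.9450113773345947, 100.17967987060547), 86.46770477294922) 306
[192.89525 194.30276] [573.3 207.2  60. ]
[292.8846  188.13058] [ 577.3 -130.5   60. ]
[293.06604 191.07   ] [ 567.1 -130.4   60. ]
[193.07669 197.24219] [563.1 206.8  60. ]
[644.4 235.2  95. ]
[ 646.4 -158.7   95. ]
[892.2 236.9  95. ]
[ 891.3 -159.4   95. ]
```

View pics/z1.png

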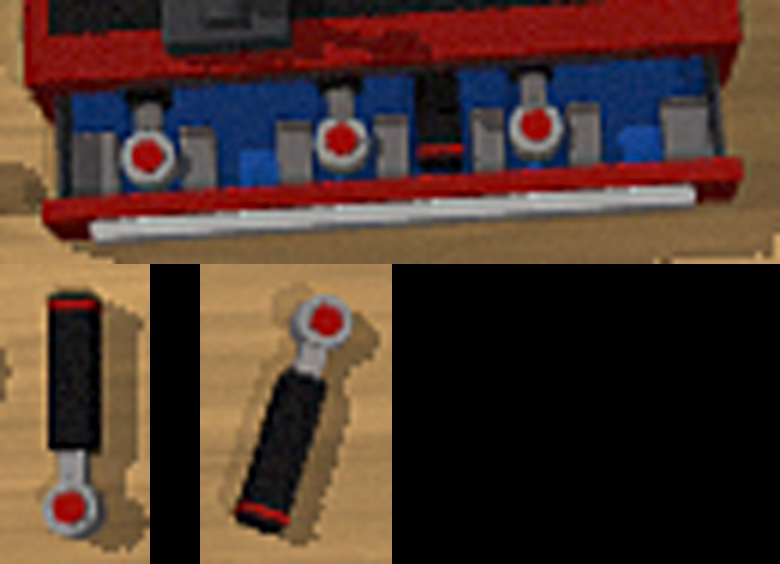

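The enlarged crop shows four of the six slots filled. From the left they hold: head to front, empty, head to front, handle to front, head to front, empty. The two bench ratchets fill the remaining two slots. The chest yaw is about 0.01, the strip's front face is at about x 565 and y 38, and the chest front is at about x 645.

step_arm(commands=[{"x": -0.84,"y": -0.32,"turn": -0.137},{"x": -0.84,"y": -0.32,"turn": -0.137},{"x": -0.84,"y": -0.32,"turn": -0.137},{"x": -0.84,"y": -0.32,"turn": -0.137},{"x": -0.84,"y": -0.32,"turn": -0.137},{"x": -0.84,"y": -0.32,"turn": -0.137},{"x": -0.84,"y": -0.32,"turn": -0.137},{"x": -0.84,"y": -0.32,"turn": -0.137}], fingers=0)

```text
invalid input at $.commands[0]: expected keys x, y, z, turn
```

```bash
python3 -c "
from h import *
print(manip.state()['tcp_pos'],rel([605,122,150],1.58))"
```

```text
[224.65337229 502.00493508 238.7541352 ] [np.float64(-1.6746), np.float64(-0.6383), np.float64(0.2959), np.float64(-0.1369)]
```

step_arm(commands=[{"x": -0.84,"y": -0.32,"z": 0,"turn": -0.137},{"x": -0.84,"y": -0.32,"z": 0,"turn": -0.137},{"x": -0.84,"y": -0.32,"z": 0,"turn": -0.137},{"x": -0.84,"y": -0.32,"z": 0,"turn": -0.137},{"x": -0.84,"y": -0.32,"z": 0,"turn": -0.137},{"x": -0.84,"y": -0.32,"z": 0,"turn": -0.137},{"x": -0.84,"y": -0.32,"z": 0,"turn": -0.137},{"x": -0.84,"y": -0.32,"z": 0,"turn": -0.137}], fingers=0)

```text
t: 1.75
tcp_pos: [415.6, 311.2, 238.7]
tool_rot: [-0.004, 1.0, 0.0, -0.0]
ft_force: [-0.5, 0.2, -0.5]
width: 26.0
grip_force: 0.0
```

```bash
python3 -c "
from h import *
print(manip.state()['tcp_pos'],rel([605,122,150],1.58))"
```

```text
[415.60402147 311.19079372 238.67931471] [np.float64(-0.6263), np.float64(-0.6358), np.float64(0.2952), np.float64(-0.0003)]
```

step_arm(commands=[{"x": -0.626,"y": -0.636,"z": 0.1,"turn": 0},{"x": -0.626,"y": -0.636,"z": 0.1,"turn": 0},{"x": -0.626,"y": -0.636,"z": 0.1,"turn": 0},{"x": -0.626,"y": -0.636,"z": 0.1,"turn": 0},{"x": -0.626,"y": -0.636,"z": 0.1,"turn": 0},{"x": -0.626,"y": -0.636,"z": 0.1,"turn": 0},{"x": -0.626,"y": -0.636,"z": 0.295,"turn": 0},{"x": -0.626,"y": -0.636,"z": 0.295,"turn": 0}], fingers=0)

```text
t: 2.55
tcp_pos: [602.5, 123.6, 145.8]
tool_rot: [-0.005, 1.0, 0.0, -0.004]
ft_force: [-0.1, -0.1, -0.3]
width: 0.4
grip_force: 0.0
```

```bash
python3 - <<'E'
from h import *
s=manip.state();print(s['tcp_pos'],s['width'],rel([605,122,41],1.58))
im=manip.read_camera('wrist');m=manip.camera_model('wrist');cv2.imwrite('pics/w1.png',im)
im=cv2.resize(im,(768,576))
for y in (-140,-84,-28,28,84,140):
  p=np.array([565+26-0.01*y,38.3+y,63]);u=w2pix('wrist',p,m)*1.5
  cv2.circle(im,tuple(int(v) for v in u),4,(0,255,0),-1)
for z,c in ((41,(255,0,255)),):
  for q in ((-9,-17),(9,-17),(9,17),(-9,17)):
    u=w2pix('wrist',[605+q[0],122+q[1],z],m)*1.5
    cv2.circle(im,tuple(int(v) for v in u),3,c,-1)
cv2.imwrite('pics/w1b.png',im)
E
```

```text
[602.53872172 123.59822278 145.81165422] 0.41746103266032314 [np.float64(-0.0112), np.float64(-0.0055), np.float64(0.3493), np.float64(0.0004)]
```

View pics/w1b.png

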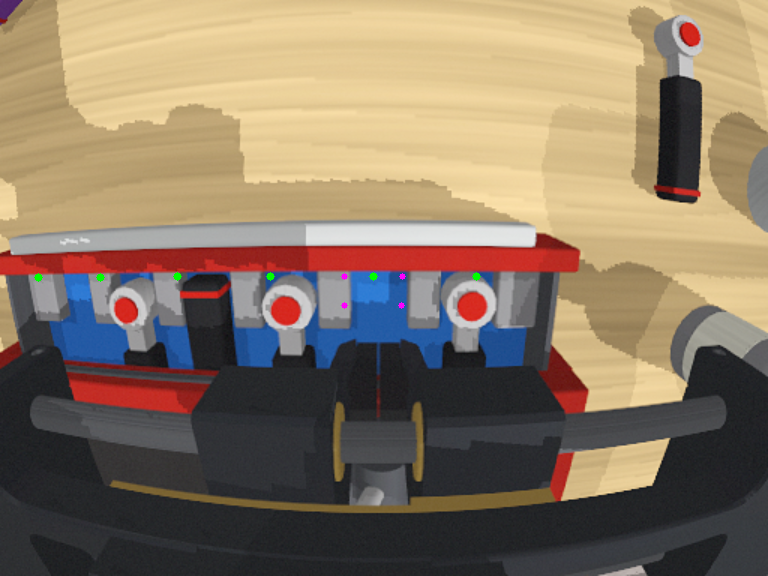

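The overlay fits: the green panel-edge dots lie on the panel's inner edge, and the hook footprint (magenta, x 345-403) is clear of the heads. I'll hook the panel and pull.

step_arm(commands=[{"x": -0.01,"y": -0.005,"z": 0.12,"turn": 0},{"x": -0.01,"y": -0.005,"z": 0.24,"turn": 0},{"x": -0.01,"y": -0.005,"z": 0.3,"turn": 0},{"x": -0.01,"y": -0.005,"z": 0.345,"turn": 0},{"x": -0.01,"y": -0.005,"z": 0.345,"turn": 0}], fingers=0)

```text
t: 3.1
tcp_pos: [607.8, 122.0, 46.8]
tool_rot: [-0.005, 1.0, 0.0, -0.0]
ft_force: [0.6, -0.4, -0.2]
width: -0.1
grip_force: 0.0
```

step_arm(commands=[{"x": 0.03,"y": 0,"z": 0,"turn": 0},{"x": 0.08,"y": 0,"z": 0,"turn": 0},{"x": 0.15,"y": 0,"z": 0,"turn": 0},{"x": 0.22,"y": 0,"z": 0,"turn": 0},{"x": 0.28,"y": 0,"z": 0,"turn": 0},{"x": 0.34,"y": 0,"z": 0,"turn": 0},{"x": 0.37,"y": 0,"z": 0,"turn": 0},{"x": 0.38,"y": 0,"z": 0,"turn": 0}])

```text
t: 3.9
tcp_pos: [494.2, 120.1, 48.1]
tool_rot: [-0.005, 1.0, 0.0, 0.001]
ft_force: [4.7, 1.3, 2.1]
width: 0.4
grip_force: 1.8
```

step_arm(commands=[{"x": 0.01,"y": 0,"z": 0,"turn": 0},{"x": 0.02,"y": 0,"z": 0,"turn": 0}])

```text
t: 4.1
tcp_pos: [489.3, 119.8, 47.4]
tool_rot: [-0.005, 1.0, -0.0, 0.001]
ft_force: [3.3, 0.7, 2.2]
width: 0.3
grip_force: 1.7
```

step_arm(commands=[{"x": 0.015,"y": 0,"z": 0,"turn": 0},{"x": 0.03,"y": 0,"z": 0,"turn": 0},{"x": 0.035,"y": 0,"z": 0,"turn": 0},{"x": 0.04,"y": 0,"z": 0,"turn": 0}])

```text
t: 4.5
tcp_pos: [488.1, 119.7, 48.0]
tool_rot: [-0.004, 1.0, 0.001, 0.014]
ft_force: [50.3, 6.2, -33.6]
width: 0.2
grip_force: 24.8
```

step_arm(commands=[{"x": 0.005,"y": 0,"z": 0,"turn": 0},{"x": 0.01,"y": 0,"z": 0,"turn": 0},{"x": 0.01,"y": 0,"z": 0,"turn": 0}])

```text
t: 4.8
tcp_pos: [488.1, 119.7, 48.1]
tool_rot: [-0.004, 1.0, 0.001, 0.017]
ft_force: [58.1, 7.6, -39.6]
width: 0.8
grip_force: 28.5
```

step_arm(commands=[{"x": -0.04,"y": 0,"z": 0,"turn": 0},{"x": -0.09,"y": 0,"z": 0,"turn": 0},{"x": -0.09,"y": 0,"z": 0,"turn": 0},{"x": -0.09,"y": 0,"z": -0.15,"turn": 0},{"x": -0.09,"y": 0,"z": -0.3,"turn": 0},{"x": -0.09,"y": -0.1,"z": -0.5,"turn": 0},{"x": -0.09,"y": -0.28,"z": -0.6,"turn": 0},{"x": -0.09,"y": -0.28,"z": -0.6,"turn": 0}], fingers=0.42)

```text
t: 5.6
tcp_pos: [500.2, 34.3, 228.9]
tool_rot: [-0.005, 1.0, -0.0, 0.001]
ft_force: [0.4, -0.0, -1.2]
width: 37.1
grip_force: 0.0
```

```bash
python3 - <<'E'
from h import *
s=manip.state();print(s['tcp_pos'],s['ft_force'],s['width'],s['joint_pos'].round(2))
for c in('wrist','top'):
  im=manip.read_camera(c);m=manip.camera_model(c);cv2.imwrite(f'pics/{c}2.png',im)
  for t in ('ratchet1_mid','tray','pull'): print(c,t,[(np.round(d['position']).tolist(),round(d['p'],2)) for d in manip.look_for(c,t)])
  cv2.imwrite(f'pics/{c}2b.png',cv2.resize(im,(768,576),interpolation=cv2.INTER_CUBIC))
im=cv2.imread('pics/top2.png')[120:270,130:390]
cv2.imwrite('pics/top2c.png',cv2.resize(im,None,fx=3,fy=3,interpolation=cv2.INTER_CUBIC))
E
```

```text
[500.20331802  34.28531516 228.93850279] [ 0.41609703 -0.02470432 -1.19223424] 37.11262272082434 [-0.17  0.3   1.45 -0.    1.39 -1.75]
wrist ratchet1_mid [([549.0, 8.0, 42.0], 0.83)]
wrist tray [([521.0, 38.0, 35.0], 0.78), ([646.0, 371.0, 13.0], 0.64)]
wrist pull [([518.0, 37.0, 31.0], 0.77)]
top ratchet1_mid [([508.0, 18.0, 44.0], 0.36)]
top tray [([539.0, -76.0, 35.0], 0.9), ([510.0, 18.0, 44.0], 0.66), ([734.0, 21.0, 100.0], 0.33)]
top pull [([540.0, -80.0, 35.0], 0.58)]
```

View pics/wrist2b.png

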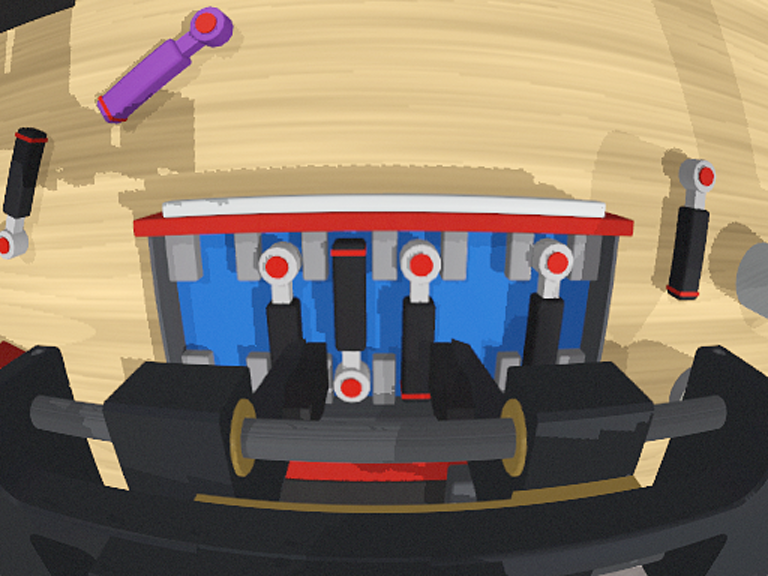

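View pics/top2c.png

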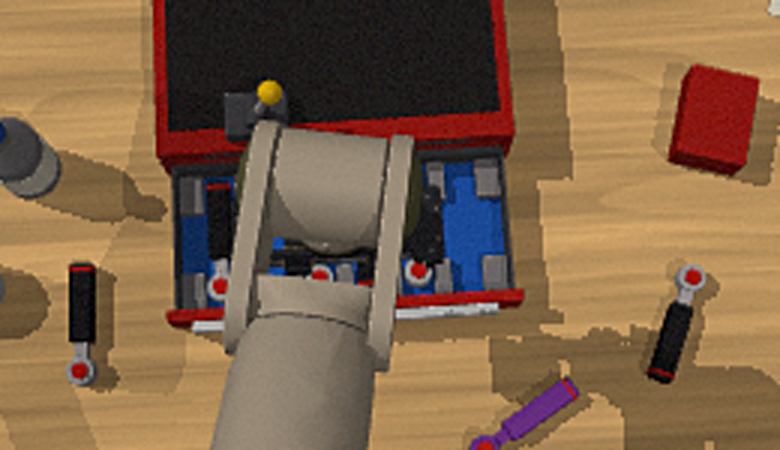

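The wrist view shows the drawer fully out. The three reversed heads are at (277,267), (422,265) and (557,262), and the correct ratchet is at (349,310). Slots -140 (far left) and +84 are free.

```bash
python3 - <<'E'
from h import *
def p(u,z): return pix2w('wrist',np.array(u)/1.5,z).round(1)
print('panel in',p((150,235),63),p((625,234),63),p((390,235),63))
print('panel out',p((135,218),63),p((632,218),63)); print('strip',p((163,201),62),p((605,203),62))
for n,u in dict(hA=(277,267),hB=(422,265),hC=(557,262)).items(): print(n,p(u,42))
print('B handle end',p((416,397),42)); print('D handle end',p((349,250),42),'head',p((351,387),42))
print('left bench head',p((706,177),26),'end',p((683,296),26)); print('right bench head',p((5,243),26),'end',p((32,135),26))
def q(u,z): return pix2w('top',np.array(u)/3+[130,120],z).round(1)
print('top: Lh',q((80,371),26),q((82,265),26),'Rh',q((692,277),26),q((660,377),26))
print('C head',q((220,286),42),'end',q((218,186),42))
E
```

```text
panel in [ 477.6 -136.6   63. ] [472.  230.5  63. ] [479.1  46.3  63. ]
panel out [ 464.  -149.2   63. ] [459.  235.6  63. ]
strip [ 452.2 -123.4   62. ] [449.3 209.7  62. ]
hA [508.1 -39.8  42. ]
hB [505.5  71.8  42. ]
hC [500.9 181.7  42. ]
B handle end [620.6  71.9  42. ]
D handle end [494.5  16.3  42. ] head [611.2  16.8  42. ]
left bench head [417.4 344.6  26. ] end [534.  334.8  26. ]
right bench head [ 485.1 -347.    26. ] end [ 381.3 -291.9   26. ]
top: Lh [417.3 336.9  26. ] [538.1 335.   26. ] Rh [ 488.2 -360.    26. ] [ 376.9 -311.9   26. ]
C head [502.9 176.1  42. ] end [619.  175.8  42. ]
```

```bash
cat >> h.py <<'E'
def reds(cam,lo=12,hi=700):
    "blobs of saturated red; returns img, model, list of (u,v,area)"
    m=manip.camera_model(cam); im=manip.read_camera(cam)
    hsv=cv2.cvtColor(im,cv2.COLOR_BGR2HSV)
    k=(((hsv[...,0]<8)|(hsv[...,0]>172))&(hsv[...,1]>150)&(hsv[...,2]>110)).astype(np.uint8)
    n,_,st,ce=cv2.connectedComponentsWithStats(k)
    return im,m,[(*ce[i],int(st[i,4])) for i in range(1,n) if lo<=st[i,4]<=hi]
E
python3 - <<'E'
from h import *
print(manip.state()['tcp_pos'])
for c in('wrist','top'):
  im,m,b=reds(c)
  print(c)
  for u in b: print(np.round(u,1), pix2w(c,u[:2],42,m).round(1),pix2w(c,u[:2],26,m).round(1)[:2])
  cv2.imwrite(f'pics/{c}3.png',im)
E
```

```text
[500.33545367  36.93256697 225.64702539]
wrist
[134.1  15.  141. ] [ 312.4 -100.3   42. ] [ 306.9 -106.9]
[69.5 74.3 55. ] [ 375.  -189.1   42. ] [ 372.5 -200.1]
[16.7 92.4 55. ] [ 385.4 -286.5   42. ] [ 383.4 -302.2]
[470.1 118.   89. ] [417.9 329.2  42. ] [417.5 343.4]
[  1.1 164.2  31. ] [ 485.6 -335.5   42. ] [ 488.4 -353.6]
[229.2 169.5  92. ] [497.8  12.3  42. ] [501.2  11.2]
[369.9 176.  143. ] [502.6 180.1  42. ] [506.3 187. ]
[278.2 177.5 171. ] [506.6  68.2  42. ] [510.5  69.7]
[181.1 178.8 172. ] [509.1 -44.2  42. ] [513.1 -48.1]
[454.9 196.1  59. ] [527.2 319.7  42. ] [532.1 333.5]
[  4.6 236.1 126. ] [ 604.2 -364.9   42. ] [ 612.8 -384.4]
[231. 260. 133.] [614.2  12.9  42. ] [623.3  11.7]
[275.4 265.6  81. ] [621.9  69.5  42. ] [631.4  71.1]
top
[ 4.  99.5 96. ] [961.7 882.1  42. ] [970.  892.8]
[471.5 120.3 131. ] [ 796.7 -786.8   42. ] [ 803.1 -796.5]
[  9.  145.2 126. ] [786.8 849.8  42. ] [793.  860.1]
[369.1 157.7 677. ] [ 676.6 -405.9   42. ] [ 681.5 -410.9]
[411.3 196.3  18. ] [ 531.9 -534.6   42. ] [ 535.  -541.2]
[269.  209.8  21. ] [510.5 -46.4  42. ] [513.4 -47.1]
[236.  211.2  13. ] [511.5  65.5  42. ] [514.4  66.2]
[360.7 211.9  20. ] [ 487.2 -355.9   42. ] [ 489.7 -360.3]
[202.8 214.9  19. ] [504.3 177.9  42. ] [507.1 180. ]
[283.4 218.8 151. ] [477.1 -92.8  42. ] [479.6 -94.1]
[194.2 224.4  64. ] [473.7 207.6  42. ] [476.1 210. ]
[155.9 243.1  22. ] [417.7 335.4  42. ] [419.4 339.5]
[291.1 269.2  21. ] [ 309.2 -107.3   42. ] [ 309.6 -108.7]
```

Settled readings from both cameras agree to about 2 mm. That puts the drawer's mid-line at y≈39.3, the tray at about x 557, and ratchet A (slot -84) with its middle at about (564,-45). I'll pick A first.

step_arm(commands=[{"x": -0.1,"y": -0.14,"z": 0.1,"turn": 0},{"x": -0.21,"y": -0.273,"z": 0.2,"turn": 0},{"x": -0.21,"y": -0.273,"z": 0.3,"turn": 0},{"x": -0.21,"y": -0.273,"z": 0.4,"turn": 0},{"x": -0.21,"y": -0.273,"z": 0.5,"turn": 0},{"x": -0.21,"y": -0.273,"z": 0.53,"turn": 0},{"x": -0.21,"y": -0.273,"z": 0.53,"turn": 0},{"x": -0.21,"y": -0.273,"z": 0.53,"turn": 0}])

```text
t: 6.9
tcp_pos: [565.3, -45.2, 69.0]
tool_rot: [-0.005, 1.0, -0.0, 0.001]
ft_force: [0.4, -0.5, 0.7]
width: 37.1
grip_force: 0.0
```

```bash
python3 - <<'E'
from h import *
s=manip.state();print(s['tcp_pos'],s['joint_pos'].round(2),rel([564,-44.8,22],1.582))
im,m,b=reds('wrist');cv2.imwrite('pics/w4.png',im)
for u in b: print(np.round(u,1), pix2w('wrist',u[:2],42,m).round(1))
E
```

```text
[565.34931795 -45.24656793  68.97223913] [-0.29  0.58  1.49 -0.    1.07 -1.87] [np.float64(0.0048), np.float64(0.0016), np.float64(0.1566), np.float64(-0.0004)]
[343.2 119.8 359. ] [497.5   9.1  42. ]
[425.4 140.1 506. ] [506.2  68.6  42. ]
[430.6 319.3  83. ] [659.4 115.3  42. ]
[251.2 333.8 463. ] [657.9 -43.9  42. ]
```

step_arm(commands=[{"x": 0.004,"y": 0.001,"z": 0.06,"turn": 0},{"x": 0.004,"y": 0.001,"z": 0.11,"turn": 0},{"x": 0.004,"y": 0.001,"z": 0.14,"turn": 0},{"x": 0.004,"y": 0.001,"z": 0.156,"turn": 0},{"x": 0.004,"y": 0.001,"z": 0.156,"turn": 0},{"x": 0.004,"y": 0.001,"z": 0.156,"turn": 0}])

```text
t: 7.55
tcp_pos: [563.9, -45.2, 21.6]
tool_rot: [-0.005, 1.0, -0.0, 0.001]
ft_force: [-0.0, -0.3, -0.3]
width: 37.0
grip_force: 0.0
```

step_arm(commands=[{"x": 0,"y": 0,"z": 0,"turn": 0},{"x": 0,"y": 0,"z": 0,"turn": 0},{"x": 0,"y": 0,"z": 0,"turn": 0},{"x": 0,"y": 0,"z": 0,"turn": 0},{"x": 0,"y": 0,"z": 0,"turn": 0}], fingers=0)

```text
t: 8.05
tcp_pos: [563.8, -45.0, 21.5]
tool_rot: [-0.005, 1.0, -0.0, 0.0]
ft_force: [-0.9, 0.8, 5.9]
width: 25.7
grip_force: 30.0
```

step_arm(commands=[{"x": 0,"y": 0,"z": -0.1,"turn": 0},{"x": 0,"y": 0,"z": -0.2,"turn": 0},{"x": 0,"y": 0,"z": -0.2,"turn": 0.05},{"x": 0,"y": 0,"z": -0.2,"turn": 0.1},{"x": 0,"y": 0,"z": -0.2,"turn": 0.14},{"x": 0,"y": 0,"z": -0.2,"turn": 0.18},{"x": 0,"y": 0,"z": -0.2,"turn": 0.22},{"x": 0,"y": 0,"z": -0.2,"turn": 0.26}])

```text
t: 8.85
tcp_pos: [563.1, -45.0, 80.4]
tool_rot: [0.395, 0.919, -0.0, -0.001]
ft_force: [0.2, -0.2, -2.0]
width: 25.7
grip_force: 30.0
```

step_arm(commands=[{"x": 0,"y": 0,"z": 0,"turn": 0.045},{"x": 0,"y": 0,"z": 0,"turn": 0.09},{"x": 0,"y": 0,"z": 0,"turn": 0.135},{"x": 0,"y": 0,"z": 0,"turn": 0.18},{"x": 0,"y": 0,"z": 0,"turn": 0.225},{"x": 0,"y": 0,"z": 0,"turn": 0.27},{"x": 0,"y": 0,"z": 0,"turn": 0.315},{"x": 0,"y": 0,"z": 0,"turn": 0.36}])

```text
t: 9.65
tcp_pos: [563.1, -45.1, 80.4]
tool_rot: [0.826, 0.564, -0.001, -0.0]
ft_force: [-0.1, 0.4, -2.5]
width: 25.8
grip_force: 30.0
```

step_arm(commands=[{"x": 0,"y": 0,"z": 0,"turn": 0.045},{"x": 0,"y": 0,"z": 0,"turn": 0.09},{"x": 0,"y": 0,"z": 0,"turn": 0.135},{"x": 0,"y": 0,"z": 0,"turn": 0.18},{"x": 0,"y": 0,"z": 0,"turn": 0.225},{"x": 0,"y": 0,"z": 0,"turn": 0.27},{"x": 0,"y": 0,"z": 0,"turn": 0.315},{"x": 0,"y": 0,"z": 0,"turn": 0.36}])

```text
t: 10.45
tcp_pos: [563.1, -45.0, 80.4]
tool_rot: [0.999, 0.033, -0.001, -0.0]
ft_force: [0.9, -0.3, -2.0]
width: 25.9
grip_force: 30.0
```

```bash
cat >> h.py <<'E'
def look(tgt,name=None,yaw=1.582):
    s=manip.state();print(s['tcp_pos'].round(1),'w',round(s['width'],1),'g',round(s['grip_force'],1),'f',s['ft_force'].round(1),'j6',s['joint_pos'][5].round(2),'rel',[float(v) for v in rel(tgt,yaw)])
    if name:
        im=manip.read_camera('wrist');cv2.imwrite(f'pics/{name}.png',cv2.resize(im,(768,576),interpolation=cv2.INTER_CUBIC))
E
python3 - <<'E'
from h import *
look([557,-45,60],'w5')
E
```

```text
[563.1 -45.   80.4] w 25.9 g 30.0 f [ 0.9 -0.3 -2. ] j6 1.22 rel [-0.0201, -0.0014, 0.068, 0.0176]
```

View pics/w5.png

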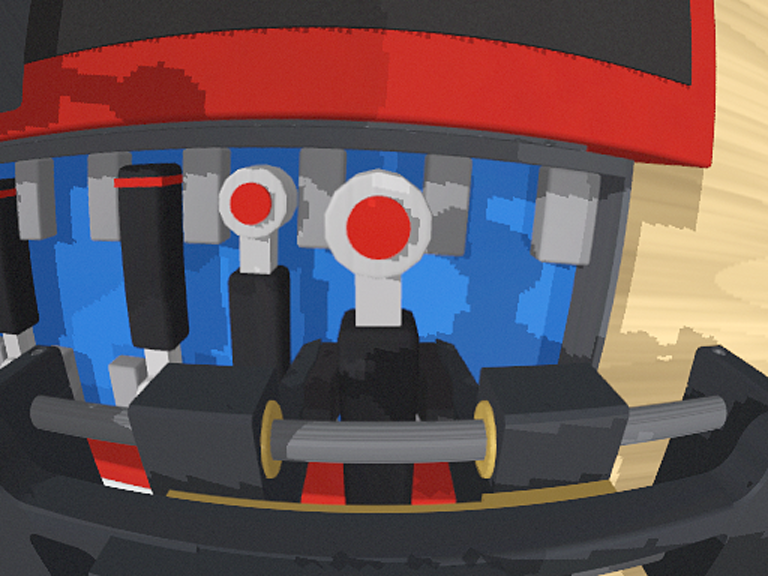

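The flip worked: the ratchet is held with its head to the chest at (378,228), above its slot, and the rear dividers show at x≈322 and 447 in the picture. I'll check the slot centre-line against those.

```bash
python3 - <<'E'
from h import *
m=manip.camera_model('wrist');R=np.array(m['R']);print('C',(-R.T@np.array(m['t'])).round(1))
for n,u in dict(d112=((430,152),(468,158),(428,252),(464,250)),d56=((303,150),(345,152),(300,245),(340,246)),d0=((188,150),(231,152),(183,240),(222,242)),dR=((547,170),(598,175),(537,262),(586,264))).items():
  print(n,[pix2w('wrist',np.array(v)/1.5,32,m).round(1)[:2].tolist() for v in u])
print('heads',pix2w('wrist',np.array((378,228))/1.5,42+55,m),pix2w('wrist',np.array((251,204))/1.5,42,m))
E
```

```text
C [634.6 -40.1 225.9]
d112 [[638.8, -62.2], [637.7, -79.0], [594.6, -64.8], [596.6, -81.0]]
d56 [[636.7, -7.5], [636.5, -25.8], [594.5, -7.5], [595.0, -25.5]]
d0 [[636.7, 46.7], [635.5, 25.4], [594.5, 49.6], [594.3, 29.5]]
dR [[636.5, -116.3], [637.7, -142.9], [593.6, -116.8], [594.6, -142.9]]
heads [614.23356129 -41.29976949  97.        ] [613.32787868  12.52819845  42.        ]
```

step_arm(commands=[{"x": -0.017,"y": -0.001,"z": 0.03,"turn": 0.0176},{"x": -0.017,"y": -0.001,"z": 0.06,"turn": 0.0176},{"x": -0.017,"y": -0.001,"z": 0.09,"turn": 0.0176},{"x": -0.017,"y": -0.001,"z": 0.12,"turn": 0.0176},{"x": -0.017,"y": -0.001,"z": 0.15,"turn": 0.0176},{"x": -0.017,"y": -0.001,"z": 0.17,"turn": 0.0176},{"x": -0.017,"y": -0.001,"z": 0.185,"turn": 0.0176},{"x": -0.017,"y": -0.001,"z": 0.192,"turn": 0.0176}])

```text
t: 11.3
tcp_pos: [558.4, -45.1, 22.9]
tool_rot: [1.0, 0.009, -0.0, -0.0]
ft_force: [0.5, 0.1, -2.4]
width: 25.7
grip_force: 30.0
```

```bash
python3 -c "
from h import *
look([558,-45,22])"
```

```text
[558.4 -45.1  22.9] w 25.7 g 30.0 f [ 0.5  0.1 -2.4] j6 1.26 rel [-0.0012, -0.0004, 0.0031, 0.002]
```

step_arm(commands=[{"x": 0,"y": 0,"z": 0.003,"turn": 0},{"x": 0,"y": 0,"z": 0.003,"turn": 0},{"x": 0,"y": 0,"z": 0.003,"turn": 0}], fingers=0.42)

```text
t: 11.6
tcp_pos: [558.7, -45.2, 22.9]
tool_rot: [1.0, 0.009, 0.001, 0.0]
ft_force: [0.2, -0.8, 0.4]
width: 37.1
grip_force: 0.0
```

step_arm(commands=[{"x": 0,"y": 0,"z": -0.08,"turn": 0},{"x": 0,"y": 0,"z": -0.2,"turn": 0},{"x": 0.012,"y": -0.1,"z": -0.24,"turn": 0},{"x": 0.012,"y": -0.22,"z": -0.24,"turn": 0.002},{"x": 0.012,"y": -0.34,"z": -0.2,"turn": 0.002},{"x": 0.012,"y": -0.375,"z": -0.16,"turn": 0.002},{"x": 0.012,"y": -0.375,"z": -0.16,"turn": 0.002},{"x": 0.012,"y": -0.375,"z": -0.16,"turn": 0.002}])

```text
t: 12.4
tcp_pos: [560.3, 66.5, 70.4]
tool_rot: [1.0, 0.005, -0.0, 0.0]
ft_force: [0.3, -0.3, -0.4]
width: 37.2
grip_force: 0.0
```

```bash
python3 -c "
from h import *
look([562,67.5,22],'w6')"
```

```text
[560.3  66.5  70.4] w 37.2 g 0.0 f [ 0.3 -0.3 -0.4] j6 1.47 rel [0.0058, -0.0032, 0.1615, -0.0002]
```

View pics/w6.png

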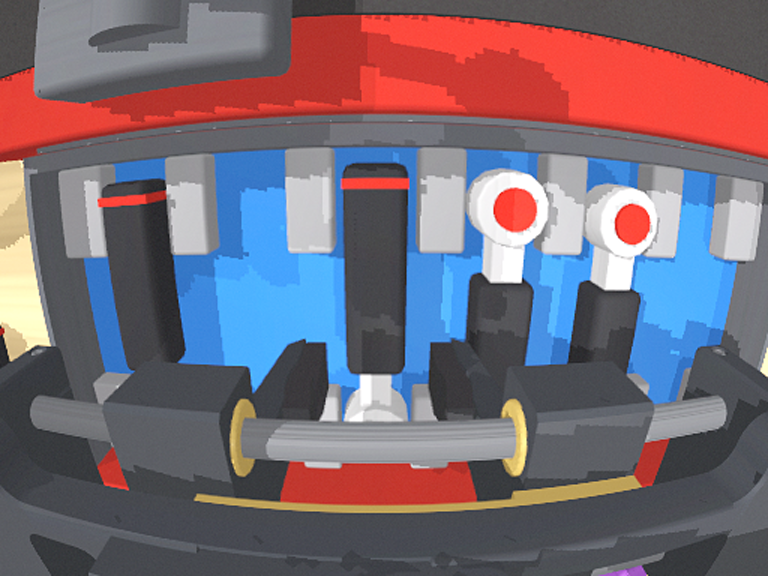

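Ratchet A lies in its slot at (622,230), and B is centred between the fingers. I'll grip B and flip it.

step_arm(commands=[{"x": 0.006,"y": -0.003,"z": 0.06,"turn": 0},{"x": 0.006,"y": -0.003,"z": 0.11,"turn": 0},{"x": 0.006,"y": -0.003,"z": 0.14,"turn": 0},{"x": 0.006,"y": -0.003,"z": 0.161,"turn": 0},{"x": 0.006,"y": -0.003,"z": 0.161,"turn": 0},{"x": 0.006,"y": -0.003,"z": 0.161,"turn": 0}])

```text
t: 13.05
tcp_pos: [562.2, 68.0, 22.6]
tool_rot: [1.0, 0.005, 0.0, 0.0]
ft_force: [-0.1, -0.5, -0.1]
width: 36.8
grip_force: 0.0
```

step_arm(commands=[{"x": 0,"y": 0,"z": 0,"turn": 0},{"x": 0,"y": 0,"z": 0,"turn": 0},{"x": 0,"y": 0,"z": 0,"turn": 0},{"x": 0,"y": 0,"z": 0,"turn": 0},{"x": 0,"y": 0,"z": 0,"turn": 0}], fingers=0)

```text
t: 13.55
tcp_pos: [562.1, 68.3, 22.6]
tool_rot: [1.0, 0.005, 0.001, 0.0]
ft_force: [0.3, -0.7, 4.8]
width: 26.0
grip_force: 3.0
```

step_arm(commands=[{"x": 0,"y": 0,"z": -0.1,"turn": 0},{"x": 0,"y": 0,"z": -0.2,"turn": 0},{"x": 0,"y": 0,"z": -0.2,"turn": -0.05},{"x": 0,"y": 0,"z": -0.2,"turn": -0.1},{"x": 0,"y": 0,"z": -0.2,"turn": -0.14},{"x": 0,"y": 0,"z": -0.2,"turn": -0.18},{"x": 0,"y": 0,"z": -0.2,"turn": -0.22},{"x": 0,"y": 0,"z": -0.2,"turn": -0.26}])

```text
t: 14.35
tcp_pos: [561.4, 68.5, 81.5]
tool_rot: [0.915, 0.405, -0.001, -0.0]
ft_force: [0.2, -0.2, -3.1]
width: 25.5
grip_force: 30.0
```

step_arm(commands=[{"x": 0,"y": 0,"z": 0,"turn": -0.045},{"x": 0,"y": 0,"z": 0,"turn": -0.09},{"x": 0,"y": 0,"z": 0,"turn": -0.135},{"x": 0,"y": 0,"z": 0,"turn": -0.18},{"x": 0,"y": 0,"z": 0,"turn": -0.225},{"x": 0,"y": 0,"z": 0,"turn": -0.27},{"x": 0,"y": 0,"z": 0,"turn": -0.315},{"x": 0,"y": 0,"z": 0,"turn": -0.36}])

```text
t: 15.15
tcp_pos: [561.3, 68.5, 81.5]
tool_rot: [0.555, 0.832, -0.0, -0.001]
ft_force: [-0.7, 0.4, -2.1]
width: 25.6
grip_force: 30.0
```

step_arm(commands=[{"x": 0,"y": 0,"z": 0,"turn": -0.045},{"x": 0,"y": 0,"z": 0,"turn": -0.09},{"x": 0,"y": 0,"z": 0,"turn": -0.135},{"x": 0,"y": 0,"z": 0,"turn": -0.18},{"x": 0,"y": 0,"z": 0,"turn": -0.225},{"x": 0,"y": 0,"z": 0,"turn": -0.27},{"x": 0,"y": 0,"z": 0,"turn": -0.315},{"x": 0,"y": 0,"z": 0,"turn": -0.36}])

```text
t: 15.95
tcp_pos: [561.3, 68.5, 81.5]
tool_rot: [0.023, 1.0, 0.0, -0.001]
ft_force: [0.4, 0.3, -2.8]
width: 25.8
grip_force: 30.0
```

```bash
python3 -c "
from h import *
look([558,67.5,22],'w7')"
```

```text
[561.3  68.5  81.5] w 25.8 g 30.0 f [ 0.4  0.3 -2.8] j6 -1.61 rel [0.0107, -0.0039, 0.1982, -0.0182]
```

step_arm(commands=[{"x": 0.01,"y": -0.002,"z": 0.03,"turn": -0.0182},{"x": 0.01,"y": -0.002,"z": 0.06,"turn": -0.0182},{"x": 0.01,"y": -0.002,"z": 0.09,"turn": -0.0182},{"x": 0.01,"y": -0.002,"z": 0.12,"turn": -0.0182},{"x": 0.01,"y": -0.002,"z": 0.15,"turn": -0.0182},{"x": 0.01,"y": -0.002,"z": 0.17,"turn": -0.0182},{"x": 0.01,"y": -0.002,"z": 0.185,"turn": -0.0182},{"x": 0.01,"y": -0.002,"z": 0.195,"turn": -0.0182}])

```text
t: 16.8
tcp_pos: [560.0, 67.9, 24.9]
tool_rot: [-0.002, 1.0, -0.0, 0.002]
ft_force: [-4.5, 2.8, 32.4]
width: 26.1
grip_force: 30.0
```

```bash
python3 -c "
from h import *
look([557,179,70])"
```

```text
[560.   67.9  24.9] w 26.1 g 30.0 f [-4.5  2.8 32.4] j6 -1.67 rel [0.0076, 0.3703, -0.1503, -0.002]
```

step_arm(commands=[{"x": 0,"y": 0,"z": -0.006,"turn": 0},{"x": 0,"y": 0,"z": -0.006,"turn": 0}])

```text
t: 17.0
tcp_pos: [559.0, 67.9, 25.4]
tool_rot: [-0.003, 1.0, -0.0, 0.0]
ft_force: [1.6, 0.5, -2.0]
width: 25.5
grip_force: 30.0
```

```bash
python3 -c "
from h import *
look([557,179,70],'w8')"
```

```text
[559.   67.9  25.4] w 25.5 g 30.0 f [ 1.6  0.5 -2. ] j6 -1.67 rel [0.0047, 0.3704, -0.1488, -0.002]
```

View pics/w8.png

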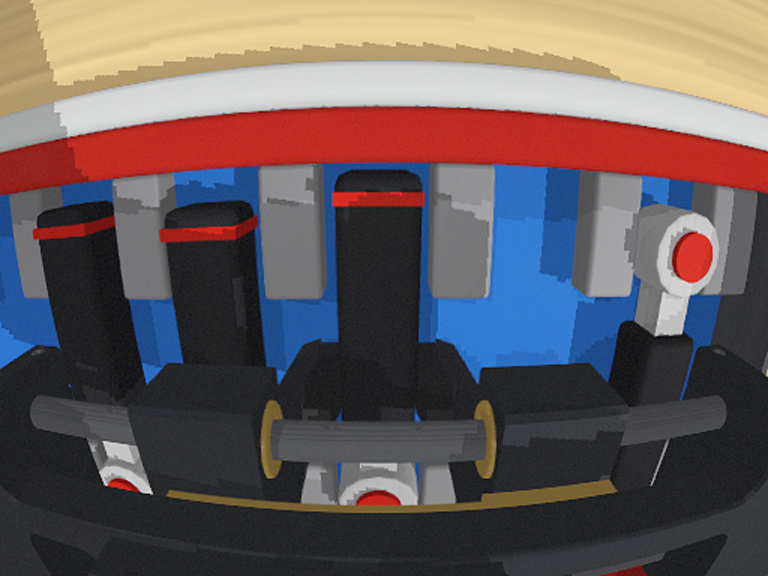

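The wrist view shows B's head down in its slot at (378,498). Its handle end (378,185) sits slightly high, so B tilted a little in the grip. It should settle when released.

step_arm(commands=[{"x": 0,"y": 0,"z": 0,"turn": 0},{"x": 0,"y": 0,"z": 0,"turn": 0},{"x": 0,"y": 0,"z": 0,"turn": 0}], fingers=0.42)

```text
t: 17.35
tcp_pos: [558.9, 67.9, 25.4]
tool_rot: [-0.003, 1.0, -0.0, 0.0]
ft_force: [-0.3, -0.0, 1.0]
width: 37.7
grip_force: 0.0
```

step_arm(commands=[{"x": 0,"y": 0,"z": -0.08,"turn": 0},{"x": 0,"y": 0,"z": -0.2,"turn": 0},{"x": 0.004,"y": 0.1,"z": -0.24,"turn": 0},{"x": 0.004,"y": 0.22,"z": -0.24,"turn": 0},{"x": 0.004,"y": 0.34,"z": -0.2,"turn": 0},{"x": 0.004,"y": 0.37,"z": -0.16,"turn": 0},{"x": 0.004,"y": 0.37,"z": -0.15,"turn": 0},{"x": 0.004,"y": 0.37,"z": -0.15,"turn": 0}])

```text
t: 18.15
tcp_pos: [556.9, 178.0, 69.8]
tool_rot: [-0.002, 1.0, -0.0, -0.001]
ft_force: [0.4, 0.4, -0.4]
width: 37.0
grip_force: 0.0
```

```bash
python3 - <<'E'
from h import *
look([557.5,179,22],'w9')
im,m,b=reds('wrist')
for u in b: print(np.round(u,1), pix2w('wrist',u[:2],42,m).round(1))
E
```

```text
[556.9 178.   69.8] w 37.0 g 0.0 f [ 0.4  0.4 -0.4] j6 -1.47 rel [-0.0024, 0.0034, 0.1594, -0.002]
[468.1  39.  321. ] [422.8 329.3  42. ]
[ 90.1 133.5 274. ] [496.1  73.7  42. ]
[  1.4 149.4  17. ] [501.6 -16.1  42. ]
[ 32.  152.1 194. ] [505.8  19.2  42. ]
[449.8 183.4 192. ] [528.1 319.8  42. ]
[ 61.4 294.9  39. ] [627.8  16.   42. ]
[254.4 311.  179. ] [626.8 180.8  42. ]
```

View pics/w9.png

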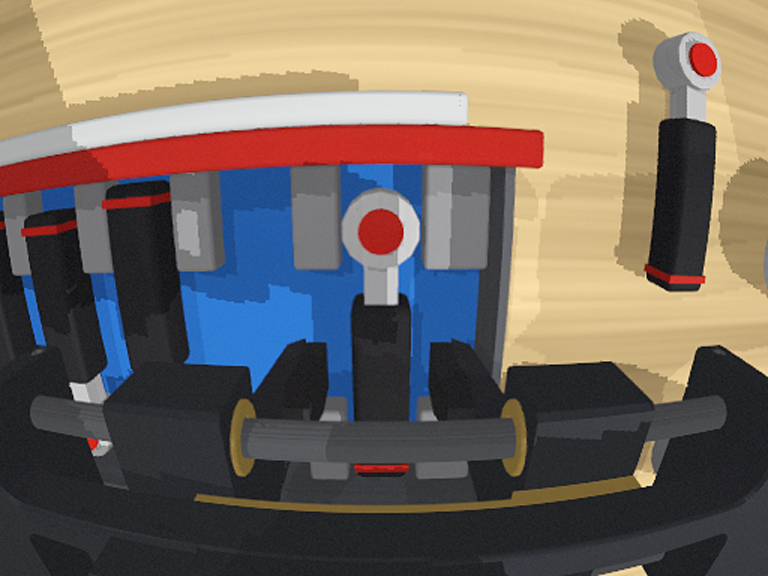

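```bash
python3 - <<'E'
from h import *
m=manip.camera_model('wrist')
for u,z in (((490,200),53),((512,200),53),((487,260),32),((426,260),32),((380,231),42),((340,260),32),((292,260),32),((478,370),16),((497,340),53)): print(u,z,pix2w('wrist',np.array(u)/1.5,z,m).round(1))
E
```

```text
(490, 200) 53 [497.6 220.1  53. ]
(512, 200) 53 [497.3 228.8  53. ]
(487, 260) 32 [525.5 225.6  32. ]
(426, 260) 32 [525.8 198.9  32. ]
(380, 231) 42 [511.8 179.2  42. ]
(340, 260) 32 [526.  162.3  32. ]
(292, 260) 32 [525.9 141.5  32. ]
(478, 370) 16 [586.7 229.9  16. ]
(497, 340) 53 [554.  227.1  53. ]
```

step_arm(commands=[{"x": -0.01,"y": 0.004,"z": 0.06,"turn": 0},{"x": -0.01,"y": 0.004,"z": 0.11,"turn": 0},{"x": -0.01,"y": 0.004,"z": 0.14,"turn": 0},{"x": -0.01,"y": 0.004,"z": 0.159,"turn": 0},{"x": -0.01,"y": 0.004,"z": 0.159,"turn": 0},{"x": -0.01,"y": 0.004,"z": 0.159,"turn": 0}])

```text
t: 18.85
tcp_pos: [560.4, 179.9, 23.3]
tool_rot: [-0.002, 1.0, 0.0, 0.0]
ft_force: [1.3, -0.1, 0.2]
width: 37.0
grip_force: 0.0
```

step_arm(commands=[{"x": 0,"y": 0,"z": 0,"turn": 0},{"x": 0,"y": 0,"z": 0,"turn": 0},{"x": 0,"y": 0,"z": 0,"turn": 0},{"x": 0,"y": 0,"z": 0,"turn": 0},{"x": 0,"y": 0,"z": 0,"turn": 0},{"x": 0,"y": 0,"z": 0,"turn": 0}], fingers=0)

```text
t: 19.45
tcp_pos: [560.3, 180.1, 23.3]
tool_rot: [-0.003, 1.0, -0.0, 0.001]
ft_force: [-1.0, -0.9, 5.7]
width: 26.0
grip_force: 30.0
```

step_arm(commands=[{"x": 0,"y": 0,"z": -0.1,"turn": 0},{"x": 0,"y": 0,"z": -0.2,"turn": 0},{"x": 0,"y": 0,"z": -0.2,"turn": 0.04},{"x": 0,"y": 0,"z": -0.2,"turn": 0.085},{"x": 0,"y": 0,"z": -0.2,"turn": 0.13},{"x": 0,"y": 0,"z": -0.2,"turn": 0.175},{"x": 0,"y": 0,"z": -0.2,"turn": 0.22},{"x": 0,"y": 0,"z": -0.2,"turn": 0.265}])

```text
t: 20.25
tcp_pos: [559.6, 180.2, 82.2]
tool_rot: [0.405, 0.914, -0.0, -0.001]
ft_force: [0.3, -0.5, -2.5]
width: 25.7
grip_force: 30.0
```

step_arm(commands=[{"x": 0,"y": 0,"z": 0,"turn": 0.045},{"x": 0,"y": 0,"z": 0,"turn": 0.09},{"x": 0,"y": 0,"z": 0,"turn": 0.135},{"x": 0,"y": 0,"z": 0,"turn": 0.18},{"x": 0,"y": 0,"z": 0,"turn": 0.225},{"x": 0,"y": 0,"z": 0,"turn": 0.27},{"x": 0,"y": 0,"z": 0,"turn": 0.315},{"x": 0,"y": 0,"z": 0,"turn": 0.36}])

```text
t: 21.05
tcp_pos: [559.6, 180.2, 82.2]
tool_rot: [0.832, 0.555, -0.001, -0.0]
ft_force: [0.2, -0.4, -1.5]
width: 25.9
grip_force: 30.0
```

step_arm(commands=[{"x": 0,"y": 0,"z": 0,"turn": 0.045},{"x": 0,"y": 0,"z": 0,"turn": 0.09},{"x": 0,"y": 0,"z": 0,"turn": 0.135},{"x": 0,"y": 0,"z": 0,"turn": 0.18},{"x": 0,"y": 0,"z": 0,"turn": 0.225},{"x": 0,"y": 0,"z": 0,"turn": 0.27},{"x": 0,"y": 0,"z": 0,"turn": 0.315},{"x": 0,"y": 0,"z": 0,"turn": 0.36}])

```text
t: 21.85
tcp_pos: [559.6, 180.2, 82.2]
tool_rot: [1.0, 0.023, -0.001, -0.0]
ft_force: [0.3, -0.5, -1.4]
width: 25.6
grip_force: 30.0
```

```bash
python3 - <<'E'
from h import *
look([558,179.5,23],'w10')
im,m,b=reds('wrist',12,3000)
for u in b: print(np.round(u,1), pix2w('wrist',u[:2],42,m).round(1),pix2w('wrist',u[:2],101,m).round(1))
E
```

```text
[559.6 180.2  82.2] w 25.6 g 30.0 f [ 0.3 -0.5 -1.4] j6 1.63 rel [-0.0052, 0.002, 0.1973, 0.0112]
[473.9 142.1 320. ] [622.3  12.4  42. ] [625.1  66.8 101. ]
[415.9 147.9 450. ] [612.2  68.3  42. ] [618.2 105.  101. ]
[ 251.7  163.9 1337. ] [594.2 182.4  42. ] [605.9 182.8 101. ]
[510.3 153.9  35. ] [617.9 -36.6  42. ] [622.1  33.4 101. ]
[ 70.7 224.4 178. ] [543.4 321.7  42. ] [571.3 277.8 101. ]
[423.8 268.1  15. ] [515.4  36.5  42. ] [552.2  83.3 101. ]
[425. 308. 822.] [471.2  19.1  42. ] [522.   71.4 101. ]
[215.9 320.6 638. ] [465.3 206.3  42. ] [518.  199.1 101. ]
[288.  321.4 660. ] [466.8 147.8  42. ] [519.  159.2 101. ]
[ 88.7 325.   49. ] [438.7 329.7  42. ] [499.8 283.3 101. ]
```

step_arm(commands=[{"x": 0.012,"y": 0.001,"z": 0.03,"turn": 0.0112},{"x": 0.012,"y": 0.001,"z": 0.06,"turn": 0.0112},{"x": 0.012,"y": 0.001,"z": 0.09,"turn": 0.0112},{"x": 0.012,"y": 0.001,"z": 0.12,"turn": 0.0112},{"x": 0.012,"y": 0.001,"z": 0.15,"turn": 0.0112},{"x": 0.012,"y": 0.001,"z": 0.17,"turn": 0.0112},{"x": 0.012,"y": 0.001,"z": 0.185,"turn": 0.0112},{"x": 0.012,"y": 0.001,"z": 0.194,"turn": 0.0112}])

```text
t: 22.75
tcp_pos: [563.6, 180.0, 24.2]
tool_rot: [1.0, 0.009, -0.0, 0.0]
ft_force: [0.4, 0.1, -1.8]
width: 25.9
grip_force: 30.0
```

```bash
python3 -c "
from h import *
look([477,335,90])"
```

```text
[563.6 180.   24.2] w 25.9 g 30.0 f [ 0.4  0.1 -1.8] j6 1.66 rel [-0.2797, -0.5216, -0.2194, 0.002]
```

step_arm(commands=[{"x": 0,"y": 0,"z": 0.002,"turn": 0},{"x": 0,"y": 0,"z": 0.002,"turn": 0},{"x": 0,"y": 0,"z": 0.002,"turn": 0},{"x": 0,"y": 0,"z": -0.1,"turn": 0},{"x": 0,"y": 0,"z": -0.25,"turn": 0},{"x": 0,"y": 0,"z": -0.4,"turn": 0},{"x": 0,"y": 0,"z": -0.5,"turn": 0}], fingers=0.42)

```text
t: 23.45
tcp_pos: [564.2, 180.1, 178.3]
tool_rot: [1.0, 0.009, 0.002, -0.0]
ft_force: [-0.1, 0.0, -0.7]
width: 37.0
grip_force: 0.0
```

step_arm(commands=[{"x": -0.1,"y": -0.14,"z": 0,"turn": 0},{"x": -0.15,"y": -0.3,"z": 0,"turn": 0},{"x": -0.2,"y": -0.42,"z": 0,"turn": 0},{"x": -0.28,"y": -0.52,"z": 0,"turn": 0},{"x": -0.4,"y": -0.52,"z": 0,"turn": 0},{"x": -0.45,"y": -0.52,"z": 0,"turn": 0},{"x": -0.45,"y": -0.52,"z": 0,"turn": 0},{"x": -0.45,"y": -0.52,"z": 0,"turn": 0}], fingers=0.7)

```text
t: 24.25
tcp_pos: [426.7, 333.7, 175.1]
tool_rot: [1.0, 0.009, 0.001, -0.0]
ft_force: [-0.1, 0.4, 0.2]
width: 61.6
grip_force: 0.0
```

```bash
python3 - <<'E'
from h import *
look([472,338,90],'w11')
for c in('wrist','top'):
  im,m,b=reds(c,10,3000)
  for u in b: print(c,np.round(u,1), pix2w(c,u[:2],42,m).round(1),pix2w(c,u[:2],26,m).round(1))
  cv2.imwrite(f'pics/{c}11.png',im)
im=cv2.imread('pics/top11.png')[120:280,130:390]
o=cv2.resize(im,None,fx=3,fy=3,interpolation=cv2.INTER_CUBIC);cv2.imwrite('pics/top11c.png',o)
E
```

```text
[426.7 333.7 175.1] w 61.6 g 0.0 f [-0.1  0.4  0.2] j6 2.0 rel [0.1509, -0.0115, 0.2838, 0.0019]
wrist [405.2  10.8 188. ] [610.7 181.2  42. ] [617.2 172.4  26. ]
wrist [483.8  32.7 124. ] [612.9  68.   42. ] [619.5  52.7  26. ]
wrist [509.7  35.8  40. ] [622.7  17.7  42. ] [ 6.299e+02 -6.000e-01  2.600e+01]
wrist [245.9  70.5 107. ] [531.7 341.7  42. ] [533.7 342.1  26. ]
wrist [400.9 119.7 136. ] [494.2 184.9  42. ] [494.  176.2  26. ]
wrist [504.3 125.2  51. ] [506.1  25.7  42. ] [506.6   7.9  26. ]
wrist [ 425.1  139.  2511. ] [476.9 152.5  42. ] [475.7 142.   26. ]
wrist [477.1 128.3  87. ] [496.3  76.1  42. ] [496.2  61.2  26. ]
wrist [244.2 185.7 222. ] [421.8 341.8  42. ] [417.4 342.2  26. ]
top [ 4.  99.5 96. ] [961.7 882.1  42. ] [970.  892.8  26. ]
top [ 242.7  143.4 1227. ] [751.5  32.3  42. ] [757.4  32.6  26. ]
top [471.4 120.4 133. ] [ 796.5 -786.4   42. ] [ 802.9 -796.1   26. ]
top [  9.  145.2 126. ] [786.6 849.8  42. ] [792.9 860.1  26. ]
top [369.1 157.8 681. ] [ 676.5 -405.7   42. ] [ 681.4 -410.8   26. ]
top [233.7 167.   27. ] [667.3  67.3  42. ] [672.   68.1  26. ]
top [250.7 178.2  19. ] [624.   10.2  42. ] [628.2  10.2  26. ]
top [267. 178.  21.] [621.8 -45.8  42. ] [626.1 -46.5  26. ]
top [234.5 181.8  20. ] [614.1  66.5  42. ] [618.2  67.3  26. ]
top [201.8 184.2  19. ] [611.5 178.8  42. ] [615.6 180.9  26. ]
top [411.2 196.4  19. ] [ 531.8 -534.2   42. ] [ 534.9 -540.8   26. ]
top [360.7 211.9  20. ] [ 487.2 -355.9   42. ] [ 489.7 -360.3   26. ]
top [244.4 218.6 432. ] [484.5  38.2  42. ] [487.   38.6  26. ]
top [350.7 243.8  10. ] [ 381.7 -311.    42. ] [ 383.  -314.9   26. ]
top [291.1 269.2  21. ] [ 309.2 -107.3   42. ] [ 309.6 -108.7   26. ]
```

View pics/top11c.png

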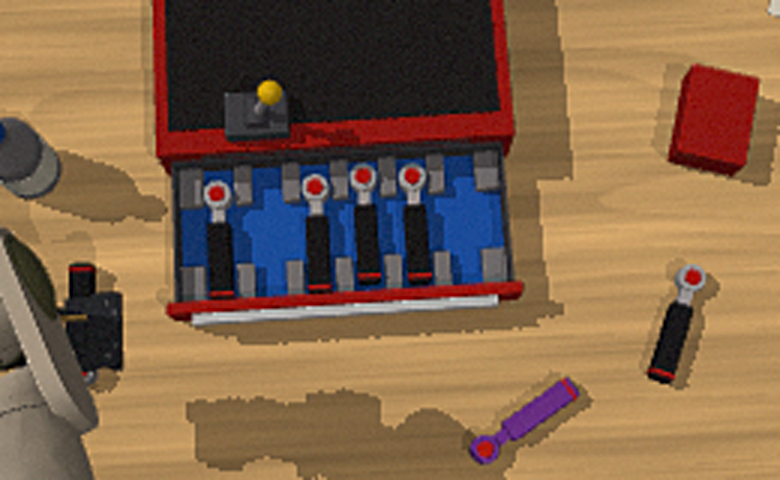

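The top view shows all four drawer ratchets with their heads to the chest. The free slots are +84 (world y≈123) and -140 (world y≈-101), and the right bench ratchet is unmoved. Next I'll pick the left bench ratchet E at about (471,341).

step_arm(commands=[{"x": 0.148,"y": -0.023,"z": 0.1,"turn": 0},{"x": 0.148,"y": -0.023,"z": 0.2,"turn": 0},{"x": 0.148,"y": -0.023,"z": 0.33,"turn": 0},{"x": 0.148,"y": -0.023,"z": 0.44,"turn": 0},{"x": 0.148,"y": -0.023,"z": 0.51,"turn": 0},{"x": 0.148,"y": -0.023,"z": 0.55,"turn": 0},{"x": 0.148,"y": -0.023,"z": 0.562,"turn": 0},{"x": 0.148,"y": -0.023,"z": 0.562,"turn": 0}])

```text
t: 25.2
tcp_pos: [470.8, 341.3, 6.2]
tool_rot: [1.0, 0.008, 0.0, -0.0]
ft_force: [-1.1, 0.7, 0.0]
width: 61.5
grip_force: 0.0
```

step_arm(commands=[{"x": 0,"y": 0,"z": 0,"turn": 0},{"x": 0,"y": 0,"z": 0,"turn": 0},{"x": 0,"y": 0,"z": 0,"turn": 0},{"x": 0,"y": 0,"z": 0,"turn": 0},{"x": 0,"y": 0,"z": 0,"turn": 0},{"x": 0,"y": 0,"z": 0,"turn": 0},{"x": 0,"y": 0,"z": 0,"turn": 0},{"x": 0,"y": 0,"z": 0,"turn": 0}], fingers=0)

```text
t: 26.0
tcp_pos: [470.3, 341.4, 6.2]
tool_rot: [1.0, 0.009, 0.0, -0.0]
ft_force: [-0.3, 0.3, 4.7]
width: 26.0
grip_force: 29.9
```

step_arm(commands=[{"x": 0,"y": 0,"z": -0.1,"turn": 0},{"x": 0,"y": 0,"z": -0.25,"turn": 0},{"x": 0,"y": 0,"z": -0.4,"turn": 0},{"x": 0,"y": 0,"z": -0.4,"turn": -0.04},{"x": 0,"y": 0,"z": -0.4,"turn": -0.085},{"x": 0,"y": 0,"z": -0.4,"turn": -0.13},{"x": 0,"y": 0,"z": -0.4,"turn": -0.175},{"x": 0,"y": 0,"z": -0.4,"turn": -0.22}])

```text
t: 26.8
tcp_pos: [469.9, 341.1, 125.2]
tool_rot: [0.937, 0.35, -0.001, 0.0]
ft_force: [0.2, -0.0, -2.5]
width: 25.5
grip_force: 29.9
```

step_arm(commands=[{"x": 0,"y": 0,"z": 0,"turn": -0.045},{"x": 0,"y": 0,"z": 0,"turn": -0.09},{"x": 0,"y": 0,"z": 0,"turn": -0.135},{"x": 0,"y": 0,"z": 0,"turn": -0.18},{"x": 0,"y": 0,"z": 0,"turn": -0.225},{"x": 0,"y": 0,"z": 0,"turn": -0.27},{"x": 0,"y": 0,"z": 0,"turn": -0.315},{"x": 0,"y": 0,"z": 0,"turn": -0.36}])

```text
t: 27.6
tcp_pos: [469.9, 341.1, 125.2]
tool_rot: [0.604, 0.797, -0.001, -0.0]
ft_force: [0.1, 0.6, -2.3]
width: 25.4
grip_force: 29.9
```

step_arm(commands=[{"x": 0,"y": 0,"z": 0,"turn": -0.045},{"x": 0,"y": 0,"z": 0,"turn": -0.09},{"x": 0,"y": 0,"z": 0,"turn": -0.135},{"x": 0,"y": 0,"z": 0,"turn": -0.18},{"x": 0,"y": 0,"z": 0,"turn": -0.225},{"x": 0,"y": 0,"z": 0,"turn": -0.27},{"x": 0,"y": 0,"z": 0,"turn": -0.315},{"x": 0,"y": 0,"z": 0,"turn": -0.36}])

```text
t: 28.4
tcp_pos: [469.9, 341.1, 125.2]
tool_rot: [0.083, 0.997, -0.0, -0.001]
ft_force: [0.3, 0.1, -2.7]
width: 25.5
grip_force: 29.9
```

```bash
python3 - <<'E'
from h import *
look([562,123.7,128],'w12')
E
```

```text
[469.9 341.1 125.2] w 25.5 g 29.9 f [ 0.3  0.1 -2.7] j6 -0.98 rel [-0.4222, -0.6642, -0.0094, -0.0562]
```

step_arm(commands=[{"x": -0.1,"y": -0.16,"z": 0,"turn": -0.03},{"x": -0.2,"y": -0.31,"z": 0,"turn": -0.0562},{"x": -0.29,"y": -0.45,"z": 0,"turn": -0.0562},{"x": -0.37,"y": -0.58,"z": 0,"turn": -0.0562},{"x": -0.422,"y": -0.664,"z": 0,"turn": -0.0562},{"x": -0.422,"y": -0.664,"z": 0.1,"turn": -0.0562},{"x": -0.422,"y": -0.664,"z": 0.13,"turn": -0.0562},{"x": -0.422,"y": -0.664,"z": 0.13,"turn": -0.0562}])

```text
t: 29.25
tcp_pos: [559.9, 123.8, 85.4]
tool_rot: [-0.002, 1.0, 0.0, -0.002]
ft_force: [-0.2, -0.4, -2.2]
width: 26.0
grip_force: 29.9
```

```bash
python3 - <<'E'
from h import *
look([562,123.7,23],'w13')
look([562,123.7,23])
E
```

```text
[559.9 123.8  85.4] w 26.0 g 29.9 f [-0.2 -0.4 -2.2] j6 -1.56 rel [-0.0079, -0.0003, 0.2081, -0.0023]
[560.5 124.1  86.7] w 25.7 g 29.9 f [ 0.1  0.8 -2.8] j6 -1.56 rel [-0.0052, -0.0013, 0.2122, -0.002]
```

View pics/w13.png

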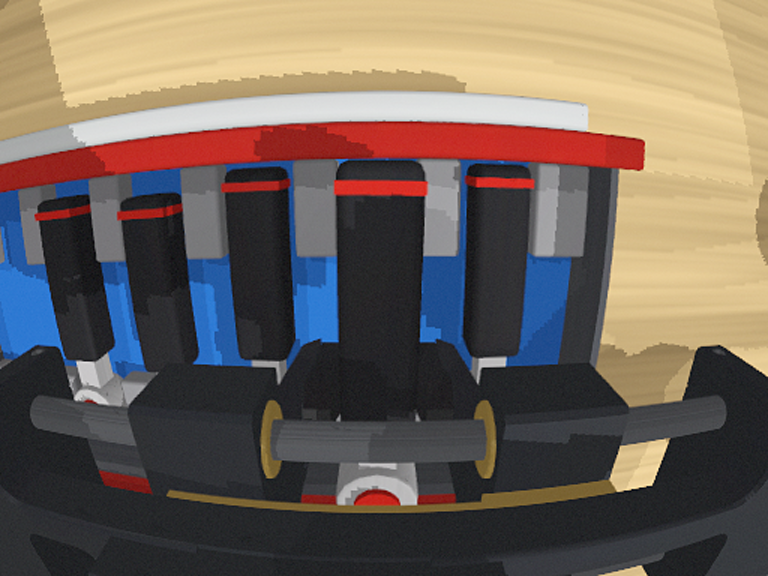

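The ratchet hangs centred at x≈380, midway between the dividers at 320 and 442. I'll lower it into slot +84 and release.

step_arm(commands=[{"x": 0,"y": -0.001,"z": 0.04,"turn": -0.002},{"x": 0,"y": -0.001,"z": 0.08,"turn": -0.002},{"x": 0,"y": -0.001,"z": 0.11,"turn": -0.002},{"x": 0,"y": -0.001,"z": 0.14,"turn": -0.002},{"x": 0,"y": -0.001,"z": 0.17,"turn": -0.002},{"x": 0,"y": -0.001,"z": 0.19,"turn": -0.002},{"x": 0,"y": -0.001,"z": 0.203,"turn": -0.002},{"x": 0,"y": -0.001,"z": 0.209,"turn": -0.002}])

```text
t: 30.1
tcp_pos: [561.0, 123.1, 23.9]
tool_rot: [-0.006, 1.0, -0.0, -0.0]
ft_force: [0.1, 0.6, -2.0]
width: 26.0
grip_force: 29.9
```

```bash
python3 - <<'E'
from h import *
look([560,123.7,23])
E
```

```text
[561.  123.1  23.9] w 26.0 g 29.9 f [ 0.1  0.6 -2. ] j6 -1.57 rel [0.0035, 0.0019, 0.0031, 0.0001]
```

step_arm(commands=[{"x": 0,"y": 0,"z": 0.002,"turn": 0},{"x": 0,"y": 0,"z": 0.002,"turn": 0},{"x": 0,"y": 0,"z": 0.002,"turn": 0},{"x": 0,"y": 0,"z": -0.1,"turn": 0},{"x": 0,"y": 0,"z": -0.25,"turn": 0},{"x": 0,"y": 0,"z": -0.4,"turn": 0},{"x": 0,"y": 0,"z": -0.5,"turn": 0}], fingers=0.42)

```text
t: 30.8
tcp_pos: [561.6, 123.2, 177.9]
tool_rot: [-0.006, 1.0, -0.0, 0.002]
ft_force: [0.4, 0.3, -1.0]
width: 37.0
grip_force: 0.0
```

step_arm(commands=[{"x": 0.04,"y": -0.15,"z": 0,"turn": 0},{"x": 0.08,"y": -0.3,"z": 0,"turn": 0},{"x": 0.12,"y": -0.45,"z": 0,"turn": 0},{"x": 0.16,"y": -0.6,"z": 0,"turn": 0},{"x": 0.21,"y": -0.765,"z": 0,"turn": 0},{"x": 0.21,"y": -0.765,"z": 0,"turn": 0}], fingers=0.7)

```text
t: 31.4
tcp_pos: [499.6, -111.7, 174.7]
tool_rot: [-0.003, 1.0, -0.001, 0.0]
ft_force: [0.3, -0.0, 0.1]
width: 61.5
grip_force: 0.0
```

step_arm(commands=[{"x": 0.04,"y": -0.15,"z": 0,"turn": 0.03},{"x": 0.08,"y": -0.3,"z": 0,"turn": 0.07},{"x": 0.12,"y": -0.45,"z": 0,"turn": 0.11},{"x": 0.16,"y": -0.6,"z": 0,"turn": 0.131},{"x": 0.21,"y": -0.765,"z": 0,"turn": 0.131},{"x": 0.21,"y": -0.765,"z": 0,"turn": 0.131},{"x": 0.21,"y": -0.765,"z": 0,"turn": 0.131}])

```text
t: 32.1
tcp_pos: [440.2, -337.6, 174.2]
tool_rot: [0.199, 0.98, 0.0, 0.0]
ft_force: [-0.9, 0.2, -0.3]
width: 61.5
grip_force: 0.0
```

```bash
python3 - <<'E'
from h import *
for c in('wrist','top'):
  im,m,b=reds(c,9,3000)
  for u in b:
    p=pix2w(c,u[:2],26,m).round(1)
    if 300<p[0]<560 and -450<p[1]<-250: print(c,np.round(u,1), p)
    q=pix2w(c,u[:2],42,m).round(1)
    if c=='top' and 590<q[0]<640 and -120<q[1]<200: print('drawer',q)
  cv2.imwrite(f'pics/{c}14.png',im)
look([440,-337,6],'w14',1.169)
E
```

```text
wrist [251.  115.5 108. ] [ 380.5 -312.7   26. ]
wrist [251.5 226.4 203. ] [ 488.  -357.8   26. ]
drawer [624.   10.2  42. ]
drawer [621.8 -45.8  42. ]
drawer [612.6 120.6  42. ]
drawer [614.1  66.1  42. ]
drawer [611.9 178.6  42. ]
[ 440.8 -336.   174.4] w 61.6 g 0.0 f [0.3 0.8 0.9] j6 -2.04 rel [0.0011, -0.0042, 0.5613, 0.0009]
```

step_arm(commands=[{"x": 0.006,"y": -0.003,"z": 0.1,"turn": 0},{"x": 0.006,"y": -0.003,"z": 0.2,"turn": 0},{"x": 0.006,"y": -0.003,"z": 0.33,"turn": 0},{"x": 0.006,"y": -0.003,"z": 0.44,"turn": 0},{"x": 0.006,"y": -0.003,"z": 0.51,"turn": 0},{"x": 0.006,"y": -0.003,"z": 0.55,"turn": 0},{"x": 0.006,"y": -0.003,"z": 0.561,"turn": 0},{"x": 0.006,"y": -0.003,"z": 0.561,"turn": 0}])

```text
t: 33.05
tcp_pos: [438.8, -337.2, 6.5]
tool_rot: [0.198, 0.98, -0.0, 0.0]
ft_force: [-0.1, -0.3, 0.6]
width: 61.7
grip_force: 0.0
```

step_arm(commands=[{"x": 0,"y": 0,"z": 0,"turn": 0},{"x": 0,"y": 0,"z": 0,"turn": 0},{"x": 0,"y": 0,"z": 0,"turn": 0},{"x": 0,"y": 0,"z": 0,"turn": 0},{"x": 0,"y": 0,"z": 0,"turn": 0},{"x": 0,"y": 0,"z": 0,"turn": 0},{"x": 0,"y": 0,"z": 0,"turn": 0},{"x": 0,"y": 0,"z": 0,"turn": 0}], fingers=0)

```text
t: 33.85
tcp_pos: [438.4, -337.5, 6.2]
tool_rot: [0.199, 0.98, -0.0, 0.0]
ft_force: [0.1, 0.9, 4.4]
width: 25.6
grip_force: 30.0
```

step_arm(commands=[{"x": 0,"y": 0,"z": -0.1,"turn": 0},{"x": 0,"y": 0,"z": -0.25,"turn": 0},{"x": 0,"y": 0,"z": -0.4,"turn": 0},{"x": 0,"y": 0,"z": -0.4,"turn": -0.04},{"x": 0,"y": 0,"z": -0.4,"turn": -0.085},{"x": 0,"y": 0,"z": -0.4,"turn": -0.13},{"x": 0,"y": 0,"z": -0.4,"turn": -0.13}])

```text
t: 34.55
tcp_pos: [438.0, -337.1, 125.3]
tool_rot: [-0.005, 1.0, 0.001, -0.0]
ft_force: [0.2, 0.1, -3.8]
width: 25.6
grip_force: 30.0
```

```bash
python3 - <<'E'
from h import *
look([560,-100.8,85])
E
```

```text
[ 438.  -337.1  125.3] w 25.6 g 30.0 f [ 0.2  0.1 -3.8] j6 -2.45 rel [-0.4142, 0.7835, 0.1348, -0.0005]
```

step_arm(commands=[{"x": -0.07,"y": 0.14,"z": 0,"turn": 0},{"x": -0.15,"y": 0.28,"z": 0,"turn": 0},{"x": -0.22,"y": 0.42,"z": 0,"turn": 0},{"x": -0.3,"y": 0.57,"z": 0,"turn": 0},{"x": -0.37,"y": 0.7,"z": 0,"turn": 0},{"x": -0.414,"y": 0.784,"z": 0.06,"turn": 0},{"x": -0.414,"y": 0.784,"z": 0.13,"turn": 0},{"x": -0.414,"y": 0.784,"z": 0.13,"turn": 0}])

```text
t: 35.35
tcp_pos: [559.2, -99.8, 84.2]
tool_rot: [-0.003, 1.0, 0.001, -0.003]
ft_force: [0.6, -0.2, -2.6]
width: 25.6
grip_force: 30.0
```

```bash
python3 - <<'E'
from h import *
look([560,-100.6,23])
look([560,-100.6,23],'w15')
E
```

```text
[559.2 -99.8  84.2] w 25.6 g 30.0 f [ 0.6 -0.2 -2.6] j6 -1.96 rel [-0.0037, -0.0032, 0.2039, -0.0015]
[559.2 -99.8  84.2] w 25.6 g 30.0 f [ 0.6 -0.2 -2.6] j6 -1.96 rel [-0.0037, -0.0032, 0.2039, -0.0015]
```

View pics/w15.png

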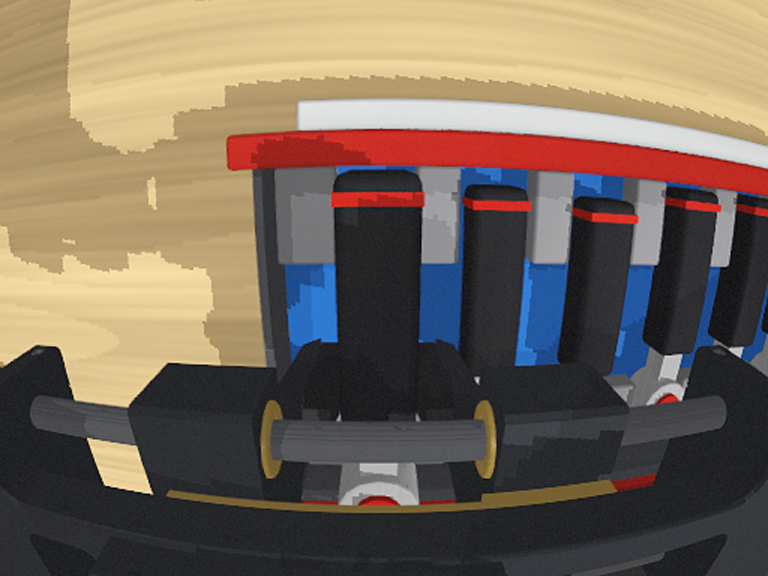

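The ratchet's handle (centre 380) sits relative to divider -112 (right edge 458) just as E did over its slot, so it is aligned. I'll lower it into slot -140.

step_arm(commands=[{"x": -0.003,"y": -0.002,"z": 0.04,"turn": -0.0015},{"x": -0.003,"y": -0.002,"z": 0.08,"turn": -0.0015},{"x": -0.003,"y": -0.002,"z": 0.11,"turn": -0.0015},{"x": -0.003,"y": -0.002,"z": 0.14,"turn": -0.0015},{"x": -0.003,"y": -0.002,"z": 0.17,"turn": -0.0015},{"x": -0.003,"y": -0.002,"z": 0.19,"turn": -0.0015},{"x": -0.003,"y": -0.002,"z": 0.2,"turn": -0.0015},{"x": -0.003,"y": -0.002,"z": 0.207,"turn": -0.0015}])

```text
t: 36.2
tcp_pos: [561.5, -101.8, 24.7]
tool_rot: [-0.007, 1.0, -0.0, 0.0]
ft_force: [1.0, -0.8, -3.4]
width: 25.9
grip_force: 30.0
```

```bash
python3 - <<'E'
from h import *
look([560,-100.6,23])
E
```

```text
[ 561.5 -101.8   24.7] w 25.9 g 30.0 f [ 1.  -0.8 -3.4] j6 -1.97 rel [0.005, 0.0039, 0.0056, 0.0006]
```

step_arm(commands=[{"x": 0,"y": 0.001,"z": 0.004,"turn": 0},{"x": 0,"y": 0.001,"z": 0.004,"turn": 0}])

```text
t: 36.4
tcp_pos: [561.5, -101.4, 23.8]
tool_rot: [-0.007, 1.0, -0.0, 0.0]
ft_force: [0.3, -0.4, -3.5]
width: 25.7
grip_force: 30.0
```

step_arm(commands=[{"x": 0,"y": 0,"z": 0,"turn": 0},{"x": 0,"y": 0,"z": 0,"turn": 0},{"x": 0,"y": 0,"z": 0,"turn": 0},{"x": 0,"y": 0,"z": -0.1,"turn": 0},{"x": 0,"y": 0,"z": -0.25,"turn": 0},{"x": 0,"y": 0,"z": -0.4,"turn": 0},{"x": 0,"y": 0,"z": -0.5,"turn": 0}], fingers=0.4)

```text
t: 37.1
tcp_pos: [562.0, -101.6, 177.1]
tool_rot: [-0.007, 1.0, -0.001, 0.002]
ft_force: [0.7, 0.1, -0.5]
width: 35.2
grip_force: 0.0
```

step_arm(commands=[{"x": 0.15,"y": 0,"z": 0,"turn": 0},{"x": 0.3,"y": 0,"z": 0,"turn": 0},{"x": 0.42,"y": 0,"z": 0,"turn": 0},{"x": 0.5,"y": 0,"z": 0,"turn": 0},{"x": 0.53,"y": 0,"z": 0,"turn": 0},{"x": 0.53,"y": 0,"z": 0,"turn": 0},{"x": 0.53,"y": 0,"z": 0,"turn": 0}], fingers=0)

```text
t: 37.8
tcp_pos: [403.5, -103.9, 173.9]
tool_rot: [-0.006, 1.0, -0.0, 0.001]
ft_force: [-0.3, 0.3, -0.2]
width: 0.5
grip_force: 0.0
```

```bash
python3 - <<'E'
from h import *
look([415,-40,50])
im,m,b=reds('top',9,3000)
for u in b:
    q=pix2w('top',u[:2],42,m).round(1)
    if 470<q[0]<640 and -120<q[1]<200: print('drawer',q)
cv2.imwrite('pics/t16.png',cv2.resize(im[120:230,170:320],None,fx=5,fy=5,interpolation=cv2.INTER_CUBIC))
E
```

```text
[ 403.5 -103.9  173.9] w 0.5 g 0.0 f [-0.3  0.3 -0.2] j6 -2.12 rel [-0.0406, 0.2126, 0.4129, 0.0006]
drawer [624.4  10.3  42. ]
drawer [621.8 -45.8  42. ]
drawer [ 616.7 -101.7   42. ]
drawer [612.6 120.6  42. ]
drawer [614.2  66.5  42. ]
drawer [611.5 178.8  42. ]
drawer [484.   90.8  42. ]
```

View pics/t16.png

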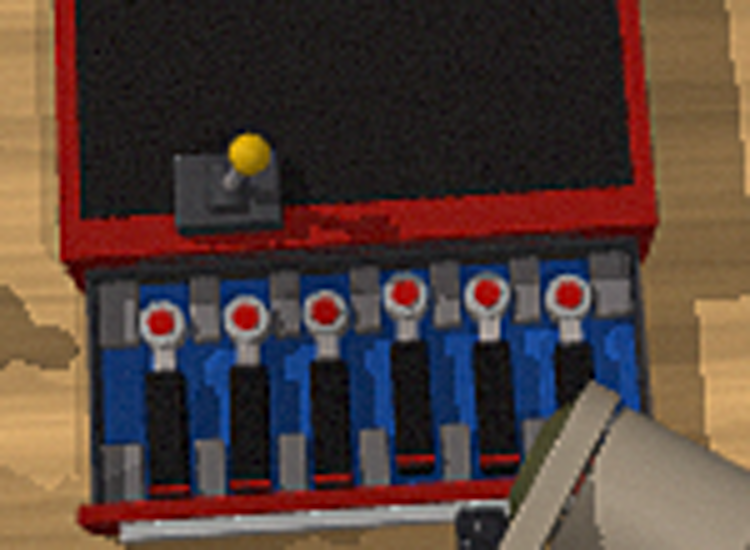

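The top view shows all six ratchets in their slots with heads to the chest and handles to the front. I'll move in front of the strip and push gently.

step_arm(commands=[{"x": -0.03,"y": 0.12,"z": 0.1,"turn": 0},{"x": -0.035,"y": 0.213,"z": 0.2,"turn": 0},{"x": -0.035,"y": 0.213,"z": 0.3,"turn": 0},{"x": -0.035,"y": 0.213,"z": 0.38,"turn": 0},{"x": -0.035,"y": 0.213,"z": 0.413,"turn": 0},{"x": -0.035,"y": 0.213,"z": 0.413,"turn": 0}], fingers=0)

```text
t: 38.45
tcp_pos: [412.4, -39.2, 48.3]
tool_rot: [-0.007, 1.0, 0.001, -0.001]
ft_force: [-0.0, 0.8, 0.5]
width: 0.6
grip_force: 0.0
```

step_arm(commands=[{"x": -0.04,"y": 0,"z": 0,"turn": 0},{"x": -0.08,"y": 0,"z": 0,"turn": 0},{"x": -0.11,"y": 0,"z": 0,"turn": 0},{"x": -0.15,"y": 0,"z": 0,"turn": 0},{"x": -0.2,"y": 0,"z": 0,"turn": 0},{"x": -0.25,"y": 0,"z": 0,"turn": 0},{"x": -0.3,"y": 0,"z": 0,"turn": 0},{"x": -0.35,"y": 0,"z": 0,"turn": 0}])

```text
t: 39.25
tcp_pos: [517.2, -38.0, 49.9]
tool_rot: [-0.007, 1.0, -0.0, -0.001]
ft_force: [-4.6, -2.4, 1.5]
width: 0.4
grip_force: 2.2
```

step_arm(commands=[{"x": -0.05,"y": 0,"z": 0,"turn": 0},{"x": -0.1,"y": 0,"z": 0,"turn": 0},{"x": -0.15,"y": 0,"z": 0,"turn": 0},{"x": -0.19,"y": 0,"z": 0,"turn": 0},{"x": -0.22,"y": 0,"z": 0,"turn": 0},{"x": -0.245,"y": 0,"z": 0,"turn": 0},{"x": -0.255,"y": 0,"z": 0,"turn": 0}])

```text
t: 39.95
tcp_pos: [594.3, -37.1, 49.9]
tool_rot: [-0.007, 1.0, -0.0, 0.0]
ft_force: [-3.6, -0.2, 2.4]
width: 0.4
grip_force: 1.8
```

step_arm(commands=[{"x": -0.015,"y": 0,"z": 0,"turn": 0},{"x": -0.03,"y": 0,"z": 0,"turn": 0},{"x": -0.035,"y": 0,"z": 0,"turn": 0}])

```text
t: 40.25
tcp_pos: [604.5, -36.9, 49.8]
tool_rot: [-0.007, 1.0, 0.0, 0.0]
ft_force: [-3.9, -0.5, 2.1]
width: 0.2
grip_force: 1.7
```

step_arm(commands=[{"x": -0.01,"y": 0,"z": 0,"turn": 0},{"x": -0.015,"y": 0,"z": 0,"turn": 0},{"x": -0.015,"y": 0,"z": 0,"turn": 0}])

```text
t: 40.55
tcp_pos: [609.0, -36.9, 49.7]
tool_rot: [-0.007, 1.0, 0.0, 0.0]
ft_force: [-0.1, -0.7, 0.8]
width: 0.3
grip_force: 0.2
```

step_arm(commands=[{"x": -0.007,"y": 0,"z": 0,"turn": 0},{"x": -0.013,"y": 0,"z": 0,"turn": 0},{"x": -0.013,"y": 0,"z": 0,"turn": 0}])

```text
t: 40.85
tcp_pos: [611.1, -36.8, 49.7]
tool_rot: [-0.007, 1.0, 0.0, -0.002]
ft_force: [-9.2, -0.5, 6.5]
width: 0.6
grip_force: 5.2
```

step_arm(commands=[{"x": -0.007,"y": 0,"z": 0,"turn": 0},{"x": -0.013,"y": 0,"z": 0,"turn": 0},{"x": -0.013,"y": 0,"z": 0,"turn": 0}])

```text
t: 41.15
tcp_pos: [611.2, -36.8, 49.7]
tool_rot: [-0.007, 1.0, 0.0, -0.007]
ft_force: [-28.9, -3.1, 18.0]
width: 0.3
grip_force: 14.5
```

The drawer is at its stop (29 N at x 611). I'll back off, rise and measure the ball.

step_arm(commands=[{"x": 0.04,"y": 0,"z": 0,"turn": 0},{"x": 0.09,"y": 0,"z": 0,"turn": 0},{"x": 0.1,"y": 0,"z": -0.1,"turn": 0},{"x": 0.1,"y": 0,"z": -0.25,"turn": 0},{"x": 0.1,"y": 0,"z": -0.4,"turn": 0},{"x": 0.1,"y": 0,"z": -0.55,"turn": 0},{"x": 0.1,"y": 0,"z": -0.6,"turn": 0},{"x": 0.1,"y": 0,"z": -0.6,"turn": 0}])

```text
t: 41.95
tcp_pos: [587.6, -37.4, 232.4]
tool_rot: [-0.007, 1.0, -0.001, 0.003]
ft_force: [-0.8, -0.2, 0.3]
width: 0.3
grip_force: 0.0
```

```bash
python3 - <<'E'
from h import *
look([679,35,230])
for c in ('top','scene','wrist'):
  m=manip.camera_model(c);im=manip.read_camera(c);hsv=cv2.cvtColor(im,cv2.COLOR_BGR2HSV)
  k=((hsv[...,0]>20)&(hsv[...,0]<32)&(hsv[...,1]>190)&(hsv[...,2]>130)).astype(np.uint8)
  n,_,st,ce=cv2.connectedComponentsWithStats(k)
  for i in range(1,n):
    if st[i,4]>15: print(c,ce[i].round(1),st[i,4],pix2w(c,ce[i],178,m).round(1))
im,m,b=reds('top',9,3000)
im=cv2.imread('pics/t16.png')
f=manip.read_camera('top');h=cv2.cvtColor(f,cv2.COLOR_BGR2HSV)
ys,xs=np.nonzero((h[...,1]<50)&(h[...,2]>130)); k=(xs>185)&(xs<305)&(ys>165)&(ys<200)
r=cv2.minAreaRect(np.c_[xs[k],ys[k]].astype(np.float32));print(r,[pix2w('top',u,60).round(1) for u in cv2.boxPoints(r)])
E
```

```text
[587.6 -37.4 232.4] w 0.3 g 0.0 f [-0.8 -0.2  0.3] j6 -1.85 rel [-0.3079, 0.2372, 0.0095, 0.0006]
top [218.4 149.4] 28 [686.3 106.5 178. ]
wrist [406.1 310.3] 562 [685. 110. 178.]
((242.0, 186.5), (25.0, 98.0), 90.0) [array([644.1, 205.7,  60. ]), array([ 627. , -127.6,   60. ]), array([ 540.2, -121.5,   60. ]), array([557.1, 207.2,  60. ])]
```

step_arm(commands=[{"x": -0.12,"y": 0.08,"z": 0,"turn": 0},{"x": -0.24,"y": 0.16,"z": 0,"turn": 0},{"x": -0.323,"y": 0.25,"z": 0,"turn": 0},{"x": -0.323,"y": 0.25,"z": 0,"turn": 0},{"x": -0.323,"y": 0.25,"z": 0.1,"turn": 0},{"x": -0.323,"y": 0.25,"z": 0.2,"turn": 0},{"x": -0.323,"y": 0.25,"z": 0.21,"turn": 0},{"x": -0.323,"y": 0.25,"z": 0.21,"turn": 0}])

```text
t: 43.0
tcp_pos: [682.0, 38.7, 166.4]
tool_rot: [-0.006, 1.0, 0.0, -0.001]
ft_force: [-0.0, 0.6, 1.0]
width: 0.5
grip_force: 0.0
```

step_arm(commands=[{"x": 0,"y": 0.04,"z": 0,"turn": 0},{"x": 0,"y": 0.08,"z": 0,"turn": 0},{"x": 0,"y": 0.12,"z": 0,"turn": 0},{"x": 0,"y": 0.16,"z": 0,"turn": 0},{"x": 0,"y": 0.2,"z": 0,"turn": 0},{"x": 0,"y": 0.24,"z": 0,"turn": 0},{"x": 0,"y": 0.25,"z": 0,"turn": 0}])

```text
t: 43.7
tcp_pos: [681.2, 115.8, 166.7]
tool_rot: [-0.007, 1.0, 0.0, -0.0]
ft_force: [0.1, -0.1, 1.7]
width: 0.6
grip_force: 0.4
```

Pushing on in small steps until the stop.

step_arm(commands=[{"x": 0,"y": 0.015,"z": 0,"turn": 0},{"x": 0,"y": 0.03,"z": 0,"turn": 0},{"x": 0,"y": 0.03,"z": 0,"turn": 0}])

```text
t: 44.0
tcp_pos: [681.1, 123.4, 166.5]
tool_rot: [-0.007, 1.0, 0.0, -0.0]
ft_force: [-0.4, 0.4, 0.1]
width: 0.2
grip_force: 0.0
```

step_arm(commands=[{"x": 0,"y": 0.01,"z": 0,"turn": 0},{"x": 0,"y": 0.02,"z": 0,"turn": 0},{"x": 0,"y": 0.02,"z": 0,"turn": 0}])

```text
t: 44.3
tcp_pos: [681.1, 129.3, 166.7]
tool_rot: [-0.007, 1.0, 0.0, -0.0]
ft_force: [-0.3, -0.1, 0.2]
width: 0.6
grip_force: 0.0
```

```bash
cat >> h.py <<'E'
def ball():
  for c in ('top','wrist'):
    m=manip.camera_model(c);im=manip.read_camera(c);hsv=cv2.cvtColor(im,cv2.COLOR_BGR2HSV)
    k=((hsv[...,0]>20)&(hsv[...,0]<32)&(hsv[...,1]>170)&(hsv[...,2]>110)).astype(np.uint8)
    n,_,st,ce=cv2.connectedComponentsWithStats(k)
    for i in range(1,n):
      if st[i,4]>15: print(c,ce[i].round(1),st[i,4],pix2w(c,ce[i],178,m).round(1))
E
python3 -c "
from h import *
look([681,127,166]);ball()"
```

```text
[681.1 129.3 166.7] w 0.6 g 0.0 f [-0.3 -0.1  0.2] j6 -1.57 rel [0.0006, -0.0075, 0.0024, 0.0006]
wrist [306.5 237.8] 554 [670.9 157.5 178. ]
```

step_arm(commands=[{"x": 0,"y": 0.01,"z": 0,"turn": 0},{"x": 0,"y": 0.02,"z": 0,"turn": 0},{"x": 0,"y": 0.02,"z": 0,"turn": 0}])

```text
t: 44.7
tcp_pos: [681.2, 132.5, 166.7]
tool_rot: [-0.006, 1.0, -0.002, -0.0]
ft_force: [-1.6, -11.9, -0.0]
width: 0.2
grip_force: 6.0
```

step_arm(commands=[{"x": 0,"y": 0.01,"z": 0,"turn": 0},{"x": 0,"y": 0.02,"z": 0,"turn": 0},{"x": 0,"y": 0.02,"z": 0,"turn": 0}])

```text
t: 45.0
tcp_pos: [681.2, 133.1, 166.8]
tool_rot: [-0.004, 1.0, -0.007, -0.001]
ft_force: [-3.8, -34.7, 1.3]
width: 0.2
grip_force: 17.0
```

```bash
python3 -c "
from h import *
look([681,127,166]);ball()"
```

```text
[681.2 133.1 166.8] w 0.2 g 17.0 f [ -3.8 -34.7   1.3] j6 -1.55 rel [0.0009, -0.0203, 0.0028, -0.0013]
wrist [304.  237.1] 608 [670.6 160.2 178. ]
```

step_arm(commands=[{"x": 0,"y": -0.06,"z": 0,"turn": 0},{"x": 0,"y": -0.12,"z": 0,"turn": 0},{"x": 0,"y": -0.12,"z": -0.15,"turn": 0},{"x": 0,"y": -0.12,"z": -0.3,"turn": 0},{"x": 0.15,"y": -0.25,"z": -0.3,"turn": 0},{"x": 0.3,"y": -0.4,"z": -0.3,"turn": 0},{"x": 0.45,"y": -0.5,"z": -0.3,"turn": 0},{"x": 0.5,"y": -0.6,"z": -0.3,"turn": 0}])

```text
t: 45.9
tcp_pos: [536.7, -34.1, 257.1]
tool_rot: [-0.007, 1.0, 0.0, 0.0]
ft_force: [1.3, -2.1, 0.2]
width: 0.2
grip_force: 0.0
```

step_arm(commands=[{"x": 0.1,"y": -0.1,"z": 0,"turn": 0},{"x": 0.2,"y": -0.25,"z": 0,"turn": 0},{"x": 0.2,"y": -0.4,"z": 0,"turn": 0},{"x": 0.2,"y": -0.5,"z": 0,"turn": 0},{"x": 0.2,"y": -0.5,"z": 0,"turn": 0}])

```text
t: 46.4
tcp_pos: [480.5, -187.8, 256.6]
tool_rot: [-0.005, 1.0, -0.0, 0.0]
ft_force: [0.5, 0.8, -0.9]
width: 0.7
grip_force: 0.0
```

```bash
python3 - <<'E'
from h import *
look([681,127,166]);ball()
f=manip.read_camera('top');h=cv2.cvtColor(f,cv2.COLOR_BGR2HSV)
k=((h[...,1]<50)&(h[...,2]>130)).astype(np.uint8);k[:165]=0;k[205:]=0;k[:,:185]=0;k[:,310:]=0
n,l,st,ce=cv2.connectedComponentsWithStats(k)
for i in range(1,n):
  if st[i,4]>60:
    ys,xs=np.nonzero(l==i); r=cv2.minAreaRect(np.c_[xs,ys].astype(np.float32));print(r,[pix2w('top',u,60).round(1)[:2] for u in cv2.boxPoints(r)])
for t in('piston','gasket_box','oil','lock_tip'): print(t,[(np.round(d['position']).tolist(),round(d['p'],2)) for d in manip.look_for('top',t)])
E
```

```text
[ 480.5 -187.8  256.6] w 0.7 g 0.0 f [ 0.5  0.8 -0.9] j6 -2.18 rel [-0.6778, 1.0434, 0.3021, -0.0007]
top [202.  151.8] 47 [681. 158. 178.]
((242.01168823242188, 176.186767578125), (2.869401216506958, 98.30818176269531), 86.42366790771484) [array([630.7, 206.4]), array([ 635.1, -128.1]), array([ 625., -128.]), array([620.6, 205.9])]
piston [([517.0, 458.0, 65.0], 0.86)]
gasket_box [([678.0, -402.0, 48.0], 0.95)]
oil [([645.0, 387.0, 113.0], 0.66)]
lock_tip []
```

The ball is at y=158, the locked position. The strip has moved 58 mm in from its ajar position, so the drawer is shut, and the bystanders are unmoved.

```bash
python3 -c "
from station import manip
print(manip.sign_off())"
```

```text
the job is handed in; nothing more can be done
None
```

The job is handed in: all six ratchets lay in their slots, heads to the chest, when I last saw them before closing; the drawer was pushed to its stop, the lever swung to its stop (locked), and the piston, carton and oil bottle unmoved; the hand-in returned no verdict.

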